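Make up a faceting kit and a sharpening kit

ROBOT

A 6-joint arm with a two-finger parallel gripper is mounted at the origin on a cart in front of the work surface, level with it; the furniture and walls round the work are solid. World frame = base frame: x ahead of the robot, y to its left, z up, the work surface at z = 0. Lengths are in m, angles in rad, forces in N, time in s.
With the tool pointing down it reaches from about 0.25 to 0.725 m from the base axis. Payload 4 kg.
Tool frame: the origin (TCP) lies at the very end of the fingers, on their centre line; the grasp point (between the pads) lies 19 mm behind it; z points along the fingers, y is the line along which they close (so a half turn about z gives the same grasp; the last joint's range is limited). The gripper opens to 85 mm and grips with 20 to 120 N. Pads are 22 mm wide; open, the fingers measure 114 mm over their backs; the gripper's body (76 mm by 85 mm) begins 54 mm behind the grasp point. The pads swing forward as they close: fully open they stand 13 mm farther back than shut.
Start: joints at [1.325, 0.241, 0.005, 1.335, 0, 1.571], TCP at [0.122, 0.485, 0.231] pointing down, gripper open.
Joint ranges: [-2.72, 2.72], [-1.05, 1.87], [-1.09, 1.28], [-1.99, 2.15], [-1.42, 1.44], [-3.14, 3.14]. Speed limits (rad/s): [2.79, 2.79, 3.14, 3.14, 3.14, 3.14].

INTERFACE

Orientations are given as a unit quaternion [w, x, y, z].
In Python, from bench import sensors, cams, job gives the robot as it stands. The module is installed in compiled form; this text tells all that it offers.
- The arm moves only by the tool move_arm, never from a script. Its argument "targets" is a list of rows, each a list of 7 numbers: the shift along the tool's x, y, z normalised to -1 to 1, where 1 is 0.15 m, then the turn, a rotation vector about the tool's x, y, z normalised to -1 to 1, where 1 is 90 degrees, then the opening, from -1 (shut) to 1 (fully open). In form: [[x, y, z, wx, wy, wz, gripper], ...]. A call has 1 to 5 rows; each row shifts and turns the commanded pose from where the row before left it, along the tool's axes as they then stand; what a row does not reach is not made up. A row lasts 1/12 s, in which the tool goes at most 41.7 mm and 7.16 degrees, less where a joint would pass 70% of its speed; a pose out of reach is approached as far as the arm can. A call with a number of a shift or a turn outside -1 to 1 is refused whole. A call with a gripper value outside its range is refused whole. The fingers move at their own pace and stop on an object; "force" is the grip in N (left out, the last holds). Time passes only in rows, so rows that do not move let the fingers close. It gives the time, the measured TCP pose, the force, the opening and the grip force at its end, in the units of the state.
- sensors.get_state(): the state, without advancing time (a new reading comes with each control period).
- cams.camera(name): name is "scene" or "top" or "wrist"; returns (picture, depth): 400x640x3 uint8, red, green, blue; 400x640 float32, m along the optical axis (not along the pixel's ray), 0 where there is no reading.
- cams.get_calibration(name): a dict with "intrinsics" (3x3 intrinsics, pixels), "distortion" ([k1, k2, p1, p2, k3] as OpenCV has them; the pictures are not rectified), "eye" and "orientation" of the camera in the world. Camera axes: x right, y down, z forward; pixel columns grow to the right and rows downward; lengths in m; the calibration is good to about 2 mm. A picture is of the moment at which its call begins: read the wrist's pose just before it. get_calibration takes no time and is no camera call; for the wrist camera it gives the pose at the moment of the call.
- job.sign_off(): hands the job in; it is judged then, once.
The state is a dict: "time_s": time; "q": joint angles; "dq": joint speeds; "effort": joint torques, N m; "tcp_pos": TCP position; "eef_rot": TCP orientation; "force": force on the tool from outside, world axes, zero at the start; "torque": the same for the moment, N m; "width": finger opening in m; "grasp_force": force on a finger pad.
Only numpy, scipy, OpenCV 4.12 (cv2) and the standard library are available. Lean on these libraries where they do the work, as an engineer would, in place of code of your own. Each camera call takes 0.05 s, during which the arm holds its last target. There are 200 camera calls.

TASK

Make up two kits from the loose things on the worktop. The sharpening kit goes in the two-pocket tray: the whetstone lying flat in the long pocket and the oil bottle standing in the short one; the faceting kit goes in the three-pocket tray: the stone clamp lying in the longest pocket, the loupe in the middle one, and the single loose dop standing upright in the shortest one. Keep everything the way up it is now, and leave the jar and the full dop rack where they are.

Things in the scene. Friction and masses are not known exactly. Their poses are not given: they have to be found in the camera images.
- whetstone: two-grit whetstone (grey on brown), a plain bar 28 x 100 x 14 mm lying flat; origin at the centre of its underside, its length along its y axis, z up
- oil_bottle: small white plastic dropper bottle with a red pointed cap, standing; body 28 mm in diameter and upright to about 40 mm above its foot, 67 mm high in all; origin at the centre of its underside, z up
- stone_clamp: small grey metal stone clamp lying flat, a bar 14 x 64 x 11 mm with holes and a thinner thumb screw at the ends (full width from y = -23 to +19 mm, grip it there); origin at the centre of its underside, its length along its y axis, z up
- loupe: folded loupe, two pale plates with a black lens barrel between them, 24 mm (x) by 30 mm (y) from above and 15 mm high; it stays folded when gripped across the 24 mm; origin at the centre of its underside, z up
- dop: single loose steel dop, a round-headed pin 15 mm in diameter and 36 mm high with a narrower waist, standing upright by itself on its foot; origin at the centre of its underside, z up
- tray_three: grey plastic kit tray with three pockets in a row, fixed to the worktop; 90 x 228 mm outside, walls 3 mm thick and 18 mm high, floor 3 mm thick. Origin: centre of underside; length along y, z up. All pockets are 84 mm wide in x. From -y to +y: longest pocket 100 mm, centre y = -61 mm; middle 64 mm, centre y = +24 mm; shortest 52 mm, centre y = +85 mm
- tray_two: grey plastic kit tray with two pockets in a row, fixed to the worktop; 90 x 203 mm outside, walls 3 mm thick and 18 mm high, floor 3 mm thick. Origin: centre of underside; length along y, z up. Both pockets are 84 mm wide in x. From -y to +y: long pocket 130 mm long, centre at y = -33.5 mm; short pocket 64 mm long, centre at y = +66.5 mm
- jar: black lidded jar, 59 mm in diameter, 40 mm high, stays where it is; origin at the centre of its underside
- dop_rack: round black rack full of steel dops, 65 mm in diameter, 33 mm high, stays where it is (its dops are fixed in it); origin at the centre of its underside
Not all that is in view belongs to the job. Leave any brown or green look-alike of the oil_bottle alone.

How it is judged:
At the end, for the whole second after the job is handed in: Each of the five things has its origin inside its own pocket, on the floor (within about 4 mm), the way up it was (within 0.2 rad), released and at rest; jar and dop rack within 30 mm of where they were (x of whetstone in the frame of tray_two between -0.042 and 0.042 m and y of whetstone in the frame of tray_two between -0.0985 and 0.0315 m and z of whetstone in the frame of tray_two between -0.002 and 0.007 m and angle between each of whetstone, oil_bottle, stone_clamp, loupe, dop's own z axis and vertical below 0.2 rad and linear speed of each of whetstone, oil_bottle, stone_clamp, loupe, dop below 0.02 m/s and angular speed of each of whetstone, oil_bottle, stone_clamp, loupe, dop below 0.3 rad/s and x of oil_bottle in the frame of tray_two between -0.042 and 0.042 m and y of oil_bottle in the frame of tray_two between 0.0345 and 0.0985 m and z of oil_bottle in the frame of tray_two between -0.002 and 0.007 m and x of stone_clamp in the frame of tray_three between -0.042 and 0.042 m and y of stone_clamp in the frame of tray_three between -0.111 and -0.011 m and z of stone_clamp in the frame of tray_three between -0.002 and 0.007 m and x of loupe in the frame of tray_three between -0.042 and 0.042 m and y of loupe in the frame of tray_three between -0.008 and 0.056 m and z of loupe in the frame of tray_three between -0.002 and 0.007 m and x of dop in the frame of tray_three between -0.042 and 0.042 m and y of dop in the frame of tray_three between 0.059 and 0.111 m and z of dop in the frame of tray_three between -0.002 and 0.007 m and distance of each of jar, dop_rack from where it was at the start of the episode below 0.03 m); the robot touches nothing.
It fails at once if the jar or the dop rack is pushed 30 mm or more from its place (distance of any of jar, dop_rack from where it was at the start of the episode above 0.03 m).
It also fails if it takes over 136 s, if anything falls off the work surface, if the arm or the gripper's body presses on something with over 40 N, if the wrist force passes 120 N, or if a joint passes its speed limit or range.

## Working session

There is one attempt and no reset: what is moved stays moved. The work goes in short steps, Python scripts to look and compute and a tool call to move; the robot and the scene stay as the last step left them, time stands still between calls to the robot, and variables do not carry over. Pictures are saved under pics/ and viewed, at most 14 in all, crops included, and the job is handed in when it is done.

Besides the shell and the picture viewer there is one more tool, called after "Emit:" as name([rows], argument=value, ...), one row to a line, values as JSON. move_arm: Moves the arm, as the interface text tells. Scaled input: -1 to 1 covers 0.15 m each way for a shift and 90 degrees each way for a turn. Its arguments: {"type":"object","properties":{"targets":{"type":"array","items":{"type":"array","items":{"type":"number"}}},"force":{"type":"number"}},"required":["targets"]}

```bash
mkdir -p pics; cat > h.py <<'E'
import numpy as np, cv2, pickle
from scipy.spatial.transform import Rotation as R
from bench import sensors, cams, job
def snap(name,tag):
    c=cams.get_calibration(name); p,d=cams.camera(name)
    pickle.dump((c,p,d),open(f'pics/{tag}.pkl','wb')); cv2.imwrite(f'pics/{tag}.png',p[:,:,::-1]); return c,p,d
def load(tag): return pickle.load(open(f'pics/{tag}.pkl','rb'))
def Rm(c):
    o=np.array(c['orientation'],float)
    return o if o.shape==(3,3) else R.from_quat(o[[1,2,3,0]]).as_matrix()
def ray(c,u,v):
    K=np.array(c['intrinsics']); n=cv2.undistortPoints(np.array([[[u,v]]],float),K,np.array(c['distortion']))[0,0]
    return np.array(c['eye']),Rm(c)@np.array([n[0],n[1],1])
def onz(c,u,v,z):
    e,r=ray(c,u,v); return e+r*(z-e[2])/r[2]
def bydepth(c,d,u,v):
    e,r=ray(c,u,v); return e+r*d[int(v),int(u)]
def cloud(c,d):
    K=np.array(c['intrinsics']); h,w=d.shape
    g=np.stack(np.meshgrid(np.arange(w),np.arange(h)),-1).reshape(-1,1,2).astype(float)
    n=cv2.undistortPoints(g,K,np.array(c['distortion']))[:,0]
    P=np.c_[n,np.ones(len(n))]*d.reshape(-1,1)
    return (P@Rm(c).T+np.array(c['eye'])).reshape(h,w,3)
E
python3 - <<'E'
from h import *
for n in ['scene','top','wrist']:
    c,p,d=snap(n,n+'0'); print(n,c)
print(sensors.get_state())
E
```

```text
scene {'intrinsics': array([[438.41685463,   0.        , 314.83566926],
       [  0.        , 438.41685463, 198.33970642],
       [  0.        ,   0.        ,   1.        ]]), 'distortion': array([0.03208121, 0.        , 0.        , 0.        , 0.        ]), 'eye': array([-0.0395583 , -0.4772412 ,  0.66406066]), 'orientation': array([-0.39261433,  0.81929106, -0.37683179,  0.18059329])}
top {'intrinsics': array([[370.54873507,   0.        , 321.90200692],
       [  0.        , 370.54873507, 202.810804  ],
       [  0.        ,   0.        ,   1.        ]]), 'distortion': array([-0.04136002,  0.        ,  0.        ,  0.        ,  0.        ]), 'eye': array([ 0.44570941, -0.01080347,  0.94665983]), 'orientation': array([ 0.04630672, -0.70298731,  0.70843654, -0.04221618])}
wrist {'intrinsics': array([[311.49856299,   0.        , 322.23175128],
       [  0.        , 311.49856299, 192.28541066],
       [  0.        ,   0.        ,   1.        ]]), 'distortion': array([-0.04976256,  0.        ,  0.        ,  0.        ,  0.        ]), 'eye': array([0.05897821, 0.5007427 , 0.37429969]), 'orientation': array([0.10279229, 0.78177644, 0.60985975, 0.07956397])}
{'time_s': 0.15, 'q': array([ 1.32500445e+00,  2.41302191e-01,  4.02000803e-03,  1.33519425e+00,
       -1.43081485e-05,  1.57080135e+00]), 'dq': array([ 0.00155879, -0.00166653,  0.00385991, -0.00262444, -0.00150749,
       -0.00050459]), 'effort': array([-4.78939219e-04, -3.72634614e+01,  2.52639484e+01,  1.23100856e-02,
        8.46629177e-06,  3.18231606e-06]), 'tcp_pos': array([0.12154862, 0.48450172, 0.23058114]), 'eef_rot': array([-9.58771609e-05,  1.22589256e-01,  9.92457137e-01, -8.34593990e-04]), 'force': array([-1.54853558,  1.42632727, -0.16568791]), 'torque': array([-0.00289075,  0.0344631 ,  0.02800896]), 'grasp_force': 0.0, 'width': 0.08517064176255859}
```

View pics/top0.png

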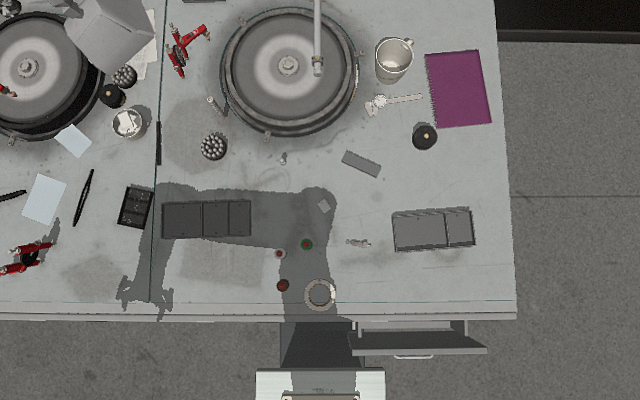

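View pics/scene0.png

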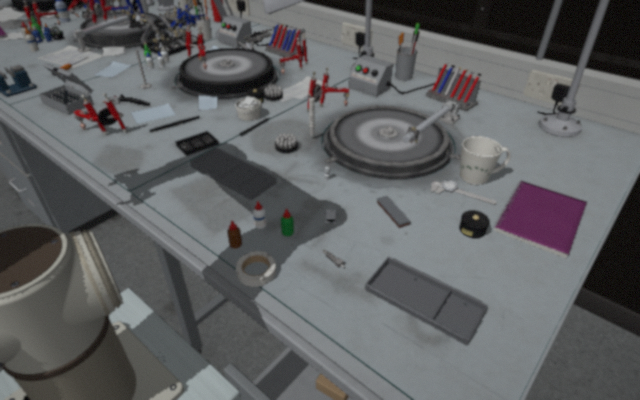

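The top view shows:
- The three-pocket tray is at (162-251, 200-237) and the two-pocket tray at (392-475, 208-250).
- The whetstone is at (361,164), the loupe at (324,206) and the clamp at (358,242).
- Three bottles stand at (279,253), (306,244) and (282,285). In the scene view they are white with a red cap (259,215), green (288,222) and brown (235,234). The white one is the oil bottle.
- Dop candidates in the top view are (283,158) and the pillar at (215,105).

I'll confirm these in enlarged crops.

```bash
python3 - <<'E'
from h import *
c,p,d=load('top0'); s,q,e=load('scene0')
a=cv2.resize(p[140:265,260:400,::-1],None,fx=4,fy=4,interpolation=cv2.INTER_CUBIC)
cv2.imwrite('pics/c1.png',a)
b=cv2.resize(q[130:280,210:420,::-1],None,fx=3.8,fy=3.8,interpolation=cv2.INTER_CUBIC)
cv2.imwrite('pics/c2.png',b)
X=cloud(c,d); np.set_printoptions(precision=3,suppress=True)
for n,u,v in [('whet',361,164),('loupe',324,206),('clamp',356,242),('dop',283,158),('bot',279,253),('green',306,244),('brown',282,285),('t3',183,220),('t3m',215,218),('t3s',240,218),('t2l',418,232),('t2s',458,227),('jar',424,135),('rack',214,146),('surf',330,180),('pillar',212,102)]:
    print(n,X[v,u])
E
```

```text
whet [ 0.663 -0.107  0.014]
loupe [ 0.555 -0.011  0.014]
clamp [ 0.464 -0.091  0.006]
dop [0.676 0.091 0.034]
bot [0.438 0.096 0.065]
green [0.459 0.032 0.067]
brown [0.363 0.089 0.06 ]
t3 [0.523 0.351 0.005]
t3m [0.528 0.269 0.003]
t3s [0.527 0.204 0.005]
t2l [ 0.488 -0.25   0.001]
t2s [ 0.499 -0.353  0.002]
jar [ 0.732 -0.267  0.037]
rack [0.713 0.273 0.019]
surf [ 0.624 -0.027  0.001]
pillar [0.79  0.25  0.122]
```

View pics/c1.png

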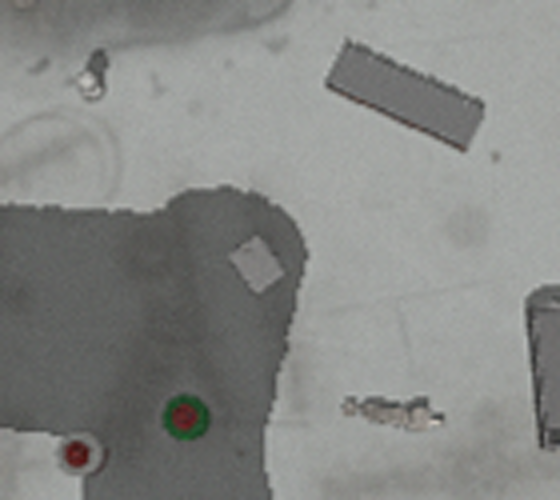

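View pics/c2.png

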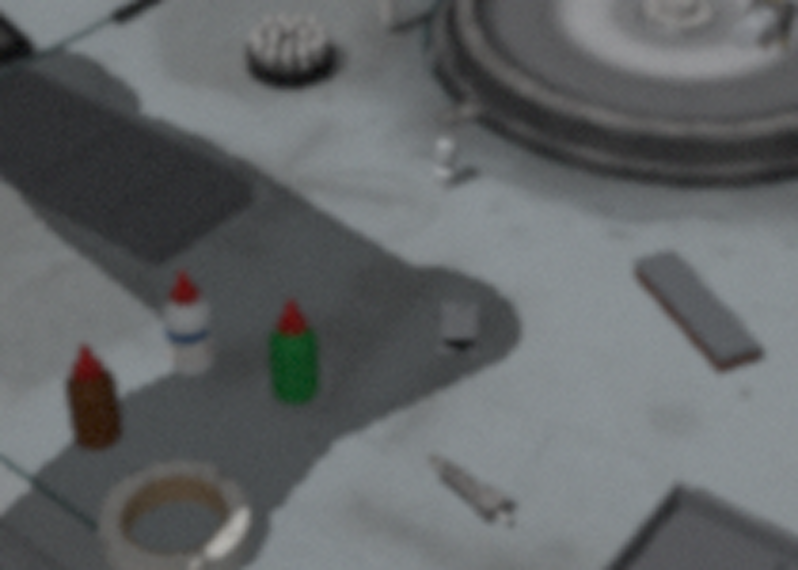

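The crops confirm the oil bottle (white with a blue band, between the brown and green ones) and a single free-standing dop near the wheel's rim. Next I'll fit the poses from both views.

```bash
cat > fit.py <<'E'
from h import *
np.set_printoptions(precision=4,suppress=True)
def fit(tag,lo,hi,z0,z1):
    c,p,d=load(tag); X=cloud(c,d)
    m=(d>0)&(X[...,0]>lo[0])&(X[...,0]<hi[0])&(X[...,1]>lo[1])&(X[...,1]<hi[1])&(X[...,2]>z0)&(X[...,2]<z1)
    P=X[m]; 
    if len(P)<5: return None
    r=cv2.minAreaRect((P[:,:2]*1000).astype(np.float32))
    return len(P),np.percentile(P[:,2],[5,50,95]),P[:,:2].mean(0),r
E
python3 - <<'E'
from fit import *
B={'whet':(.663,-.107,.07,.006,.03),'loupe':(.555,-.011,.035,.008,.03),'clamp':(.464,-.091,.05,.004,.03),'dop':(.676,.091,.025,.02,.06),'bot':(.438,.096,.03,.02,.1),'green':(.459,.032,.03,.02,.1),'t3':(.525,.283,.15,.013,.03),'t2':(.495,-.29,.13,.013,.03),'jar':(.73,-.265,.04,.02,.06),'rack':(.72,.27,.045,.01,.06),'wheelnear':(.69,.03,.08,.02,.2),'tape':(.34,0,.06,.01,.08)}
for n,(x,y,h,a,b) in B.items():
    for t in ['top0','scene0']: print(n,t,fit(t,(x-h,y-h),(x+h,y+h),a,b))
E
```

```text
whet top0 (441, array([0.0106, 0.0143, 0.0168]), array([ 0.6633, -0.1063]), ((639.89208984375, -96.4801025390625), (101.86727142333984, 83.43211364746094), 66.36409759521484))
whet scene0 (412, array([0.0079, 0.0129, 0.0149]), array([ 0.6585, -0.1137]), ((662.099853515625, -111.25475311279297), (101.42118835449219, 30.395837783813477), 64.07931518554688))
loupe top0 (112, array([0.0126, 0.0154, 0.0179]), array([ 0.5567, -0.0098]), ((556.898193359375, -9.89638900756836), (29.83399200439453, 23.977754592895508), 34.192447662353516))
loupe scene0 (105, array([0.0094, 0.0138, 0.016 ]), array([ 0.5531, -0.0153]), ((553.9063720703125, -13.899147033691406), (32.263633728027344, 22.607479095458984), 38.570579528808594))
clamp top0 (105, array([0.0047, 0.0084, 0.0127]), array([ 0.4616, -0.0951]), ((464.2537536621094, -91.037109375), (91.53755950927734, 93.90953826904297), 0.372566819190979))
clamp scene0 (123, array([0.0045, 0.0072, 0.0109]), array([ 0.4569, -0.1016]), ((458.63751220703125, -98.56340789794922), (63.77272033691406, 14.496667861938477), 78.07366180419922))
dop top0 (29, array([
[... 2469 characters left out ...]
array([0.0208, 0.0275, 0.0359]), array([0.742 , 0.0807]), ((719.3213500976562, 71.51195526123047), (103.4576187133789, 67.36438751220703), 4.085546493530273))
wheelnear scene0 (129, array([0.0206, 0.0251, 0.0327]), array([0.7424, 0.0737]), ((716.577880859375, 63.647438049316406), (106.81219482421875, 91.62384796142578), 0.2873217463493347))
tape top0 (465, array([0.0164, 0.0195, 0.0224]), array([0.3352, 0.0029]), ((334.88153076171875, 2.9362754821777344), (73.69428253173828, 77.2984619140625), 89.59219360351562))
tape scene0 (684, array([0.0112, 0.0177, 0.0199]), array([ 0.3318, -0.0046]), ((333.8745422363281, -2.6525726318359375), (78.36836242675781, 76.54378509521484), 47.033992767333984))
```

```bash
cat > plan.py <<'E'
from h import *
def plan(*wps, start=None):
    """wps: (x,y,z,heading_deg of tool y or None,gripper). prints rows in calls of 5"""
    s=sensors.get_state()
    p=np.array(s['tcp_pos']); M=R.from_quat(np.array(s['eef_rot'])[[1,2,3,0]]).as_matrix()
    if start: p=np.array(start)
    rows=[]
    for x,y,z,h,g in wps:
        t=np.array([x,y,z])
        hd=np.degrees(np.arctan2(M[1,1],M[0,1]))
        a=0 if h is None else (hd-h+90)%180-90     # turn about tool z (down), degrees, half-turn free
        n=max(int(np.ceil(np.linalg.norm(t-p)/.036)),int(np.ceil(abs(a)/6.8)),1)
        tot=0
        for k in range(n):
            d=M.T@((t-p)/(n-k)); r=np.round(d/.15,2)
            w=round((a-tot)/(n-k)/90,3)+0.
            rows.append([*(r+0.),0,0,w,g]); p=p+M@(r*.15); tot+=w*90
            M=M@R.from_rotvec([0,0,w*np.pi/2]).as_matrix()
    for i in range(0,len(rows),5): print('['+', '.join('['+', '.join(f'{v:g}' for v in r)+']' for r in rows[i:i+5])+']')
    q=s['q']; print('end',np.round(p,4),'q6',round(q[5],2),'q1',round(q[0],2))
E
python3 - <<'E'
from fit import *
from plan import plan
for t in ['top0','scene0']:
    c,p,d=load(t);X=cloud(c,d)
    # tray 3: rim points
    r=fit(t,(.46,.15),(.60,.395),.013,.03); print(t,r)
    m=(d>0)&(X[...,0]>.6)&(X[...,0]<.8)&(X[...,1]>.03)&(X[...,1]<.16)&(X[...,2]>.015)
    P=X[m]; 
    for x in (.68,.7,.72,.74,.76): q=P[abs(P[:,0]-x)<.01]; print(x,len(q),q[:,2].max() if len(q) else 0)
plan((.556,-.012,.15,-54,0.5))
E
```

```text
top0 (565, array([0.0147, 0.0181, 0.0208]), array([0.5264, 0.2698]), ((525.53076171875, 284.8877868652344), (95.70204162597656, 219.02011108398438), 1.6391853094100952))
0.68 19 0.038651948305555184
0.7 0 0
0.72 0 0
0.74 0 0
0.76 126 0.030969771980549288
scene0 (429, array([0.0134, 0.0156, 0.018 ]), array([0.5216, 0.262 ]), ((523.0348510742188, 282.75421142578125), (99.11692810058594, 224.42031860351562), 0.8549947142601013))
0.68 7 0.033776956809779324
0.7 0 0
0.72 0 0
0.74 0 0
0.76 154 0.03004750820132418
[[-0.19, -0.13, 0.03, 0, 0, -0.029, 0.5], [-0.18, -0.14, 0.03, 0, 0, -0.029, 0.5], [-0.18, -0.15, 0.03, 0, 0, -0.029, 0.5], [-0.17, -0.16, 0.03, 0, 0, -0.029, 0.5], [-0.16, -0.16, 0.03, 0, 0, -0.029, 0.5]]
[[-0.16, -0.17, 0.03, 0, 0, -0.029, 0.5], [-0.15, -0.18, 0.03, 0, 0, -0.029, 0.5], [-0.14, -0.18, 0.03, 0, 0, -0.029, 0.5], [-0.13, -0.19, 0.03, 0, 0, -0.029, 0.5], [-0.12, -0.2, 0.03, 0, 0, -0.03, 0.5]]
[[-0.11, -0.2, 0.03, 0, 0, -0.029, 0.5], [-0.1, -0.21, 0.03, 0, 0, -0.03, 0.5], [-0.09, -0.21, 0.03, 0, 0, -0.029, 0.5], [-0.08, -0.22, 0.03, 0, 0, -0.03, 0.5], [-0.08, -0.22, 0.02, 0, 0, -0.029, 0.5]]
[[-0.06, -0.22, 0.03, 0, 0, -0.03, 0.5], [-0.06, -0.23, 0.02, 0, 0, -0.029, 0.5], [-0.04, -0.23, 0.03, 0, 0, -0.03, 0.5], [-0.03, -0.23, 0.02, 0, 0, -0.029, 0.5]]
end [ 0.5557 -0.0127  0.1502] q6 1.57 q1 1.33
```

Emit:
move_arm([
  [-0.19, -0.13, 0.03, 0, 0, -0.029, 0.5],
  [-0.18, -0.14, 0.03, 0, 0, -0.029, 0.5],
  [-0.18, -0.15, 0.03, 0, 0, -0.029, 0.5],
  [-0.17, -0.16, 0.03, 0, 0, -0.029, 0.5],
  [-0.16, -0.16, 0.03, 0, 0, -0.029, 0.5],
])

```text
time_s: 0.57
tcp_pos: [0.2357, 0.3531, 0.2083]
eef_rot: [-0.0, 0.008, 1.0, -0.0]
force: [1.0, 1.2, -0.2]
width: 0.0639
grasp_force: 0.0
```

Emit:
move_arm([
  [-0.16, -0.17, 0.03, 0, 0, -0.029, 0.5],
  [-0.15, -0.18, 0.03, 0, 0, -0.029, 0.5],
  [-0.14, -0.18, 0.03, 0, 0, -0.029, 0.5],
  [-0.13, -0.19, 0.03, 0, 0, -0.029, 0.5],
  [-0.12, -0.2, 0.03, 0, 0, -0.03, 0.5],
])

```text
time_s: 0.98
tcp_pos: [0.351, 0.2228, 0.186]
eef_rot: [0.0, -0.107, 0.994, 0.0]
force: [0.2, -0.2, -0.3]
width: 0.0642
grasp_force: 0.0
```

Emit:
move_arm([
  [-0.11, -0.2, 0.03, 0, 0, -0.029, 0.5],
  [-0.1, -0.21, 0.03, 0, 0, -0.03, 0.5],
  [-0.09, -0.21, 0.03, 0, 0, -0.029, 0.5],
  [-0.08, -0.22, 0.03, 0, 0, -0.03, 0.5],
  [-0.08, -0.22, 0.02, 0, 0, -0.029, 0.5],
])

```text
time_s: 1.4
tcp_pos: [0.4642, 0.0913, 0.1647]
eef_rot: [-0.001, -0.22, 0.975, 0.0]
force: [-0.4, 0.6, 0.5]
width: 0.0641
grasp_force: 0.0
```

Emit:
move_arm([
  [-0.06, -0.22, 0.03, 0, 0, -0.03, 0.5],
  [-0.06, -0.23, 0.02, 0, 0, -0.029, 0.5],
  [-0.04, -0.23, 0.03, 0, 0, -0.03, 0.5],
  [-0.03, -0.23, 0.02, 0, 0, -0.029, 0.5],
  [0, 0, 0, 0, 0, 0, 0.5],
])

```text
time_s: 1.82
tcp_pos: [0.559, -0.0167, 0.1488]
eef_rot: [0.0, -0.307, 0.952, -0.001]
force: [0.3, 1.2, -0.2]
width: 0.0642
grasp_force: 0.0
```

```bash
python3 - <<'E'
from fit import *
from plan import plan
s=sensors.get_state(); print(s['time_s'],s['tcp_pos'],s['q'],s['width'],s['dq'])
snap('wrist','w1'); snap('top','top1')
for n,(x,y,h,a,b) in {'whet':(.663,-.107,.06,.006,.03),'loupe':(.555,-.011,.035,.008,.03),'clamp':(.462,-.096,.04,.005,.03),'dop':(.676,.091,.025,.02,.06),'bot':(.438,.096,.03,.02,.1),'t3':(.53,.28,.11,.013,.03)}.items():
    print(n,fit('w1',(x-h,y-h),(x+h,y+h),a,b))
print('surf',fit('w1',(.55,.03),(.65,.06),-.02,.02))
E
```

```text
1.8167 [ 0.559  -0.0167  0.1488] [-0.0288  0.4029  0.0146  1.1813 -0.002  -0.652 ] 0.06416152551344505 [ 0.0595 -0.0501 -0.0736  0.0368  0.0523  0.1016]
whet (3271, array([0.0089, 0.0151, 0.0162]), array([ 0.661 , -0.1099]), ((663.7783203125, -108.71434020996094), (100.12654113769531, 29.750022888183594), 64.4126968383789))
loupe (835, array([0.0149, 0.0162, 0.0173]), array([ 0.5559, -0.0122]), ((556.2185668945312, -11.98150634765625), (29.59232521057129, 23.092859268188477), 35.91791915893555))
clamp (941, array([0.0067, 0.0093, 0.0128]), array([ 0.46  , -0.0982]), ((459.6189270019531, -96.5840072631836), (64.47492980957031, 14.247995376586914), 84.06051635742188))
dop None
bot (1370, array([0.0236, 0.0439, 0.0646]), array([0.4406, 0.0904]), ((439.13134765625, 93.44805908203125), (27.68609619140625, 23.691837310791016), 24.487293243408203))
t3 (1795, array([0.0138, 0.0184, 0.0201]), array([0.498 , 0.2434]), ((525.3253784179688, 267.8917541503906), (95.47249603271484, 188.1884002685547), 1.726605772972107))
surf (2661, array([0.0002, 0.0013, 0.0024]), array([0.5983, 0.0449]), ((599.9788818359375, 44.990509033203125), (99.95672607421875, 29.96923828125), 0.0065473210997879505))
```

View pics/w1.png

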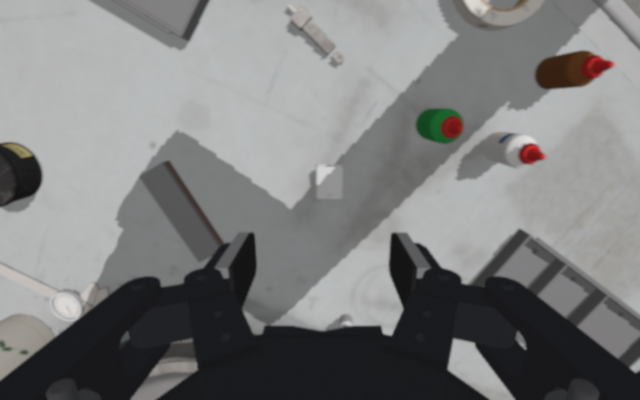

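The wrist view shows the loupe at (330,182) between the fingers, with the clamp at (315,35), the whetstone at (185,210) and the white bottle at (520,150). The wrist measurements agree with the mean of the top and scene views. I'm grasping the loupe.

```bash
python3 - <<'E'
from plan import *
plan((.5562,-.012,.06,126,.4),(.5562,-.012,.004,None,.4))
E
```

```text
[[0, 0, 0.2, 0, 0, -0.001, 0.4], [0, 0, 0.2, 0, 0, -0.001, 0.4], [-0.01, 0, 0.19, 0, 0, 0, 0.4], [0, 0, 0.19, 0, 0, 0, 0.4], [0, 0, 0.19, 0, 0, 0, 0.4]]
end [ 0.5566 -0.0122  0.0037] q6 -0.65 q1 -0.02
```

Emit:
move_arm([
  [0, 0, 0.2, 0, 0, 0, 0.4],
  [0, 0, 0.2, 0, 0, 0, 0.4],
  [-0.01, 0, 0.2, 0, 0, 0, 0.4],
  [0, 0, 0.2, 0, 0, 0, 0.4],
  [0, 0, 0.17, 0, 0, 0, 0.4],
])

```text
time_s: 2.33
tcp_pos: [0.5553, -0.0097, 0.0033]
eef_rot: [-0.001, -0.309, 0.951, 0.0]
force: [-0.5, 0.2, 0.1]
width: 0.0602
grasp_force: 0.0
```

Emit:
move_arm([
  [0, 0, 0, 0, 0, 0, 0.4],
  [0, 0, 0, 0, 0, 0, -1],
  [0, 0, 0, 0, 0, 0, -1],
  [0, 0, 0, 0, 0, 0, -1],
  [0, 0, 0, 0, 0, 0, -1],
], force=25)

```text
time_s: 2.75
tcp_pos: [0.5589, -0.0109, 0.0073]
eef_rot: [0.002, -0.309, 0.951, -0.001]
force: [0.3, 0.9, 3.8]
width: 0.0227
grasp_force: 24.5
```

Emit:
move_arm([
  [0, 0, 0, 0, 0, 0, -1],
  [0, 0, 0, 0, 0, 0, -1],
])

```text
time_s: 2.92
tcp_pos: [0.5589, -0.0108, 0.0073]
eef_rot: [0.002, -0.309, 0.951, -0.0]
force: [-0.8, 1.3, 6.7]
width: 0.0227
grasp_force: 24.7
```

```bash
python3 - <<'E'
from plan import *
plan((.557,-.011,.09,None,-1),(.525,.2595,.09,1.3,-1),(.525,.2595,.0115,None,-1))
E
```

```text
[[0, 0, -0.18, 0, 0, 0, -1], [0, 0, -0.19, 0, 0, 0, -1], [0.01, 0.01, -0.18, 0, 0, 0, -1], [-0.1, 0.18, 0, 0, 0, -0.068, -1], [-0.12, 0.16, 0, 0, 0, -0.068, -1]]
[[-0.13, 0.15, 0, 0, 0, -0.068, -1], [-0.15, 0.14, 0, 0, 0, -0.068, -1], [-0.16, 0.12, 0, 0, 0, -0.069, -1], [-0.17, 0.1, 0, 0, 0, -0.068, -1], [-0.19, 0.08, 0, 0, 0, -0.069, -1]]
[[-0.19, 0.06, 0, 0, 0, -0.068, -1], [-0.2, 0.04, 0, 0, 0, -0.069, -1], [0, 0, 0.17, 0, 0, 0, -1], [0, 0, 0.18, 0, 0, 0, -1], [0, 0, 0.17, 0, 0, 0, -1]]
end [0.5253 0.2601 0.0118] q6 -0.65 q1 -0.02
```

Emit:
move_arm([
  [0, 0, -0.18, 0, 0, 0, -1],
  [0, 0, -0.2, 0, 0, 0, -1],
  [0.01, 0.01, -0.2, 0, 0, 0, -1],
  [-0.1, 0.18, 0, 0, 0, -0.068, -1],
  [-0.12, 0.16, 0, 0, 0, -0.068, -1],
])

```text
time_s: 3.33
tcp_pos: [0.551, 0.0491, 0.0955]
eef_rot: [0.003, -0.409, 0.913, -0.001]
force: [0.1, 0.3, -1.2]
width: 0.0231
grasp_force: 24.8
```

Emit:
move_arm([
  [-0.13, 0.15, 0, 0, 0, -0.068, -1],
  [-0.15, 0.14, 0, 0, 0, -0.068, -1],
  [-0.16, 0.12, 0, 0, 0, -0.069, -1],
  [-0.17, 0.1, 0, 0, 0, -0.068, -1],
  [-0.19, 0.08, 0, 0, 0, -0.069, -1],
])

```text
time_s: 3.75
tcp_pos: [0.5302, 0.2008, 0.0928]
eef_rot: [0.001, -0.638, 0.77, -0.0]
force: [0.4, 0.6, -0.5]
width: 0.0227
grasp_force: 24.8
```

Emit:
move_arm([
  [-0.19, 0.06, 0, 0, 0, -0.068, -1],
  [-0.2, 0.04, 0, 0, 0, -0.069, -1],
  [0, 0, 0, 0, 0, 0, -1],
  [0, 0, 0, 0, 0, 0, -1],
  [0, 0, 0, 0, 0, 0, -1],
])

```text
time_s: 4.17
tcp_pos: [0.5235, 0.2595, 0.0922]
eef_rot: [-0.0, 0.715, -0.699, 0.0]
force: [0.2, 0.2, -0.2]
width: 0.0227
grasp_force: 24.8
```

```bash
python3 - <<'E'
from plan import *
s=sensors.get_state(); print(s['tcp_pos'],s['width'],s['grasp_force'],s['force'])
plan((.525,.2595,.0125,1.3,-1))
E
```

```text
[0.52348833 0.25953539 0.09216601] 0.02267445617081564 24.812488853931427 [ 0.21144031  0.17246991 -0.21792771]
[[0, 0, 0.18, 0, 0, 0, -1], [0, 0, 0.18, 0, 0, 0, -1], [0, -0.01, 0.17, 0, 0, 0, -1]]
end [0.525  0.2595 0.0127] q6 -1.13 q1 0.46
```

Emit:
move_arm([
  [0, 0, 0.18, 0, 0, 0, -1],
  [0, 0, 0.18, 0, 0, 0, -1],
  [0, -0.01, 0.12, 0, 0, 0, -1],
  [0, 0, 0.05, 0, 0, 0, -1],
  [0, 0, 0, 0, 0, 0, -1],
])

```text
time_s: 4.58
tcp_pos: [0.5242, 0.2577, 0.0111]
eef_rot: [0.002, 0.714, -0.7, -0.0]
force: [0.4, 0.1, -1.3]
width: 0.0225
grasp_force: 25.1
```

Emit:
move_arm([
  [0, 0, 0, 0, 0, 0, -0.3],
  [0, 0, 0, 0, 0, 0, -0.1],
  [0, 0, 0, 0, 0, 0, -0.1],
  [0, 0, 0, 0, 0, 0, -0.1],
  [0, 0, -0.1, 0, 0, 0, -0.1],
])

```text
time_s: 5.0
tcp_pos: [0.5232, 0.2588, 0.0254]
eef_rot: [0.002, 0.715, -0.699, -0.001]
force: [-0.6, 0.2, 0.0]
width: 0.0385
grasp_force: 0.0
```

```bash
python3 - <<'E'
from plan import *
plan((.5235,.2595,.13,None,0.2),(.4596,-.0966,.13,-8,0.2))
E
```

```text
[[0, 0, -0.23, 0, 0, 0, 0.2], [0, 0, -0.23, 0, 0, 0, 0.2], [0, 0, -0.24, 0, 0, 0, 0.2], [0.21, 0.04, 0, 0, 0, 0.009, 0.2], [0.22, 0.04, 0, 0, 0, 0.009, 0.2]]
[[0.22, 0.04, 0, 0, 0, 0.009, 0.2], [0.22, 0.03, 0, 0, 0, 0.01, 0.2], [0.22, 0.03, 0, 0, 0, 0.009, 0.2], [0.22, 0.03, 0, 0, 0, 0.01, 0.2], [0.21, 0.03, 0, 0, 0, 0.009, 0.2]]
[[0.22, 0.02, 0, 0, 0, 0.01, 0.2], [0.22, 0.02, 0, 0, 0, 0.009, 0.2], [0.21, 0.02, 0, 0, 0, 0.01, 0.2], [0.22, 0.01, 0.01, 0, 0, 0.009, 0.2]]
end [ 0.4592 -0.097   0.1299] q6 -1.13 q1 0.46
```

Emit:
move_arm([
  [0, 0, -0.23, 0, 0, 0, -0.1],
  [0, 0, -0.23, 0, 0, 0, 0.2],
  [0, 0, -0.24, 0, 0, 0, 0.2],
  [0.21, 0.04, 0, 0, 0, 0.009, 0.2],
  [0.22, 0.04, 0, 0, 0, 0.009, 0.2],
])

```text
time_s: 5.42
tcp_pos: [0.5168, 0.1969, 0.1363]
eef_rot: [0.004, -0.706, 0.708, -0.002]
force: [0.5, -1.3, -0.7]
width: 0.0512
grasp_force: 0.0
```

Emit:
move_arm([
  [0.22, 0.04, 0, 0, 0, 0.009, 0.2],
  [0.22, 0.03, 0, 0, 0, 0.01, 0.2],
  [0.22, 0.03, 0, 0, 0, 0.009, 0.2],
  [0.22, 0.03, 0, 0, 0, 0.01, 0.2],
  [0.21, 0.03, 0, 0, 0, 0.009, 0.2],
])

```text
time_s: 5.83
tcp_pos: [0.4842, 0.031, 0.133]
eef_rot: [0.001, -0.678, 0.735, -0.001]
force: [0.8, -1.2, -0.3]
width: 0.0513
grasp_force: 0.0
```

Emit:
move_arm([
  [0.22, 0.02, 0, 0, 0, 0.009, 0.2],
  [0.22, 0.02, 0, 0, 0, 0.009, 0.2],
  [0.21, 0.02, 0, 0, 0, 0.009, 0.2],
  [0.22, 0.01, 0.01, 0, 0, 0.009, 0.2],
  [0, 0, 0, 0, 0, 0, 0.2],
])

```text
time_s: 6.25
tcp_pos: [0.46, -0.101, 0.1314]
eef_rot: [-0.001, -0.655, 0.756, -0.001]
force: [-0.4, 0.2, -0.0]
width: 0.0513
grasp_force: 0.0
```

```bash
python3 - <<'E'
from fit import *
from plan import plan
s=sensors.get_state(); print(s['tcp_pos'],s['width'],s['q'])
snap('wrist','w2')
r=fit('w2',(.42,-.137),(.5,-.057),.006,.03); print(r)
r=fit('w2',(.42,-.137),(.5,-.057),.0095,.03); print(r)
snap('top','top2'); X=fit('top2',(.49,.235),(.56,.285),.012,.03); print('loupe',X)
E
```

```text
[ 0.46   -0.101   0.1314] 0.051338889649521206 [-0.2146  0.2536 -0.2502  1.0657 -0.0024 -1.6425]
(733, array([0.0072, 0.0095, 0.0128]), array([ 0.4594, -0.0995]), ((459.830322265625, -96.8604736328125), (63.485347747802734, 13.955198287963867), 81.26785278320312))
(378, array([0.0096, 0.0114, 0.0131]), array([ 0.4585, -0.1053]), ((460.1832275390625, -93.88743591308594), (51.70039749145508, 13.858518600463867), 81.4518814086914))
loupe (109, array([0.0165, 0.0187, 0.0214]), array([0.5261, 0.2552]), ((526.0391845703125, 255.32424926757812), (29.463838577270508, 20.568653106689453), 89.81785583496094))
```

View pics/w2.png

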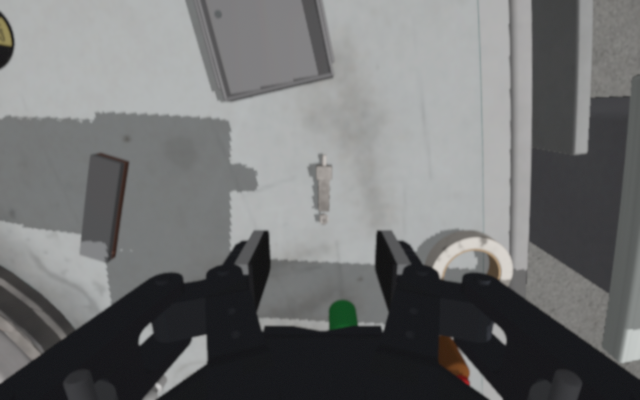

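The wrist view shows the clamp at (323,188), lined up between the pads. The top depth shows the loupe seated in the middle pocket, with its top at 18.7 mm.

```bash
python3 - <<'E'
from plan import *
plan((.4600,-.0985,.0065,None,.2))
E
```

```text
[[0, 0, 0.21, 0, 0, 0, 0.2], [0, 0, 0.21, 0, 0, 0, 0.2], [0, 0, 0.21, 0, 0, 0, 0.2], [0.01, 0, 0.2, 0, 0, 0, 0.2]]
end [ 0.4607 -0.0988  0.0068] q6 -1.64 q1 -0.21
```

Emit:
move_arm([
  [0, 0, 0.21, 0, 0, 0, 0.2],
  [0, 0, 0.21, 0, 0, 0, 0.2],
  [0, 0, 0.21, 0, 0, 0, 0.2],
  [0, 0, 0.14, 0, 0, 0, 0.2],
  [0, 0, 0.06, 0, 0, 0, 0.2],
])

```text
time_s: 6.77
tcp_pos: [0.4588, -0.0943, 0.0036]
eef_rot: [-0.001, -0.658, 0.753, 0.002]
force: [-0.5, -0.1, -0.4]
width: 0.0511
grasp_force: 0.0
```

Emit:
move_arm([
  [0, 0, 0, 0, 0, 0, 0],
  [0, 0, 0, 0, 0, 0, -1],
  [0, 0, 0, 0, 0, 0, -1],
  [0, 0, 0, 0, 0, 0, -1],
  [0, 0, 0, 0, 0, 0, -1],
], force=30)

```text
time_s: 7.18
tcp_pos: [0.4626, -0.0963, 0.008]
eef_rot: [0.001, -0.658, 0.753, -0.001]
force: [0.8, 0.5, 4.2]
width: 0.0124
grasp_force: 29.9
```

Emit:
move_arm([
  [0, 0, 0, 0, 0, 0, -1],
  [0, 0, 0, 0, 0, 0, -1],
])

```text
time_s: 7.35
tcp_pos: [0.4626, -0.0963, 0.008]
eef_rot: [0.002, -0.658, 0.753, -0.001]
force: [0.3, 0.8, 6.2]
width: 0.0125
grasp_force: 30.2
```

```bash
python3 - <<'E'
from plan import *
print(sensors.get_state()['q'])
plan((.4605,-.0985,.14,None,-1),(.523,.3445,.14,1.3,-1))
E
```

```text
[-2.05885656e-01  4.11448475e-01 -4.05801616e-01  7.49574849e-01
  9.33202565e-04 -1.64094786e+00]
[[0, 0, -0.22, 0, 0, 0, -1], [0.01, 0, -0.22, 0, 0, 0, -1], [0, 0, -0.22, 0, 0, 0, -1], [0.01, 0.01, -0.22, 0, 0, 0, -1], [-0.23, 0, 0, 0, 0, -0.008, -1]]
[[-0.23, 0, 0, 0, 0, -0.008, -1], [-0.23, -0.01, 0, 0, 0, -0.008, -1], [-0.23, -0.01, 0, 0, 0, -0.008, -1], [-0.23, -0.01, 0, 0, 0, -0.008, -1], [-0.23, -0.02, 0, 0, 0, -0.008, -1]]
[[-0.23, -0.02, 0, 0, 0, -0.008, -1], [-0.23, -0.02, 0, 0, 0, -0.007, -1], [-0.23, -0.02, 0, 0, 0, -0.008, -1], [-0.23, -0.03, 0, 0, 0, -0.007, -1], [-0.23, -0.03, 0, 0, 0, -0.008, -1]]
[[-0.22, -0.03, 0, 0, 0, -0.007, -1], [-0.22, -0.04, 0, 0, 0, -0.008, -1]]
end [0.5237 0.3439 0.1403] q6 -1.64 q1 -0.21
```

Emit:
move_arm([
  [0, 0, -0.22, 0, 0, 0, -1],
  [0, 0, -0.22, 0, 0, 0, -1],
  [0, 0, -0.22, 0, 0, 0, -1],
  [0.01, 0, -0.22, 0, 0, 0, -1],
  [-0.23, 0, 0, 0, 0, -0.008, -1],
])

```text
time_s: 7.77
tcp_pos: [0.4697, -0.0684, 0.1454]
eef_rot: [0.003, -0.659, 0.752, -0.006]
force: [2.5, 0.3, 0.2]
width: 0.0122
grasp_force: 29.5
```

Emit:
move_arm([
  [-0.23, 0, 0, 0, 0, -0.008, -1],
  [-0.23, -0.01, 0, 0, 0, -0.008, -1],
  [-0.23, -0.01, 0, 0, 0, -0.008, -1],
  [-0.23, -0.01, 0, 0, 0, -0.008, -1],
  [-0.23, -0.02, 0, 0, 0, -0.008, -1],
])

```text
time_s: 8.18
tcp_pos: [0.4894, 0.1087, 0.1387]
eef_rot: [0.0, -0.685, 0.728, -0.0]
force: [0.9, -0.2, -0.4]
width: 0.0127
grasp_force: 29.5
```

Emit:
move_arm([
  [-0.23, -0.02, 0, 0, 0, -0.008, -1],
  [-0.23, -0.02, 0, 0, 0, -0.007, -1],
  [-0.23, -0.02, 0, 0, 0, -0.008, -1],
  [-0.23, -0.03, 0, 0, 0, -0.007, -1],
  [-0.23, -0.03, 0, 0, 0, -0.008, -1],
])

```text
time_s: 8.6
tcp_pos: [0.5139, 0.2806, 0.1385]
eef_rot: [0.0, -0.707, 0.707, -0.0]
force: [0.5, -1.0, -0.8]
width: 0.0121
grasp_force: 29.5
```

Emit:
move_arm([
  [-0.22, -0.03, 0, 0, 0, -0.007, -1],
  [-0.22, -0.04, 0, 0, 0, -0.008, -1],
  [0, 0, 0, 0, 0, 0, -1],
  [0, 0, 0, 0, 0, 0, -1],
  [0, 0, 0, 0, 0, 0, -1],
])

```text
time_s: 9.02
tcp_pos: [0.5237, 0.3446, 0.1379]
eef_rot: [0.001, 0.715, -0.699, 0.0]
force: [-0.3, -0.3, -0.7]
width: 0.0125
grasp_force: 29.5
```

```bash
python3 - <<'E'
from plan import *
s=sensors.get_state(); print(s['tcp_pos'],s['width'],s['grasp_force'],s['force'])
plan((.523,.3445,.0115,1.3,-1))
E
```

```text
[0.52366306 0.34457569 0.13789031] 0.012463421235193558 29.47937697172165 [-0.29460837 -0.26712889 -0.70269782]
[[0, 0, 0.21, 0, 0, 0, -1], [0, 0, 0.21, 0, 0, 0, -1], [0, 0, 0.21, 0, 0, 0, -1], [0, 0, 0.21, 0, 0, 0, -1]]
end [0.5235 0.3444 0.0119] q6 -1.01 q1 0.58
```

Emit:
move_arm([
  [0, 0, 0.21, 0, 0, 0, -1],
  [0, 0, 0.21, 0, 0, 0, -1],
  [0, 0, 0.21, 0, 0, 0, -1],
  [0, 0, 0.14, 0, 0, 0, -1],
  [0, 0, 0.07, 0, 0, 0, -1],
])

```text
time_s: 9.43
tcp_pos: [0.5219, 0.3418, 0.0098]
eef_rot: [0.003, 0.714, -0.7, -0.001]
force: [-10.7, -5.4, 35.8]
width: 0.0124
grasp_force: 35.5
```

Emit:
move_arm([
  [0, 0, 0, 0, 0, 0, -1],
  [0, 0, 0, 0, 0, 0, -0.3],
  [0, 0, 0, 0, 0, 0, -0.3],
  [0, 0, 0, 0, 0, 0, -0.3],
  [0, 0, -0.1, 0, 0, 0, -0.3],
])

```text
time_s: 9.85
tcp_pos: [0.5228, 0.3438, 0.0255]
eef_rot: [0.002, 0.715, -0.699, -0.0]
force: [-0.1, -1.4, -0.1]
width: 0.0299
grasp_force: 0.0
```

```bash
python3 - <<'E'
from plan import *
plan((.5235,.3445,.14,None,0),(.669,.093,.14,1,0))
E
```

```text
[[0, 0, -0.19, 0, 0, 0, 0], [0, 0, -0.19, 0, 0, 0, 0], [0, 0, -0.19, 0, 0, 0, 0], [0, 0, -0.19, 0, 0, 0, 0], [0.19, -0.1, 0, 0, 0, 0, 0]]
[[0.19, -0.1, 0, 0, 0, 0, 0], [0.19, -0.1, 0, 0, 0, 0, 0], [0.19, -0.11, 0, 0, 0, 0.001, 0], [0.19, -0.11, 0, 0, 0, 0, 0], [0.19, -0.1, 0, 0, 0, 0.001, 0]]
[[0.18, -0.11, 0, 0, 0, 0, 0], [0.19, -0.1, 0, 0, 0, 0.001, 0], [0.18, -0.11, 0, 0, 0, 0, 0]]
end [0.6694 0.0936 0.1396] q6 -1.01 q1 0.58
```

Emit:
move_arm([
  [0, 0, -0.19, 0, 0, 0, -0.3],
  [0, 0, -0.19, 0, 0, 0, 0],
  [0, 0, -0.19, 0, 0, 0, 0],
  [0, 0, -0.19, 0, 0, 0, 0],
  [0.19, -0.1, 0, 0, 0, 0, 0],
])

```text
time_s: 10.27
tcp_pos: [0.5415, 0.3233, 0.1497]
eef_rot: [-0.007, 0.717, -0.697, 0.001]
force: [1.2, -0.5, 1.9]
width: 0.0429
grasp_force: 0.0
```

Emit:
move_arm([
  [0.19, -0.1, 0, 0, 0, 0, 0],
  [0.19, -0.1, 0, 0, 0, 0, 0],
  [0.19, -0.11, 0, 0, 0, 0, 0],
  [0.19, -0.11, 0, 0, 0, 0, 0],
  [0.19, -0.1, 0, 0, 0, 0, 0],
])

```text
time_s: 10.68
tcp_pos: [0.6222, 0.1749, 0.1425]
eef_rot: [-0.001, 0.715, -0.699, 0.001]
force: [-0.2, -0.3, -0.3]
width: 0.0425
grasp_force: 0.0
```

Emit:
move_arm([
  [0.18, -0.11, 0, 0, 0, 0, 0],
  [0.19, -0.1, 0, 0, 0, 0, 0],
  [0.18, -0.11, 0, 0, 0, 0, 0],
  [0, 0, 0, 0, 0, 0, 0],
  [0, 0, 0, 0, 0, 0, 0],
])

```text
time_s: 11.1
tcp_pos: [0.6718, 0.0928, 0.1418]
eef_rot: [-0.001, 0.714, -0.7, 0.0]
force: [-0.2, -0.3, -0.4]
width: 0.0426
grasp_force: 0.0
```

```bash
python3 - <<'E'
from fit import *
from plan import plan
s=sensors.get_state(); print(s['tcp_pos'],s['width'],s['q'])
c,p,d=snap('wrist','w3')
for z in (.003,.012,.02,.028): print(z,fit('w3',(.645,.065),(.7,.12),z,.05))
snap('top','top3'); print('clamp',fit('top3',(.49,.305),(.56,.385),.008,.03)); print('loupe',fit('top3',(.49,.235),(.56,.285),.012,.03))
a=cv2.resize(p[100:300,220:440,::-1],None,fx=2.5,fy=2.5); b=cv2.resize(load('top3')[1][190:245,150:260,::-1],(550,275),interpolation=cv2.INTER_CUBIC)
cv2.imwrite('pics/w3c.png',np.vstack([a[:320],b]))
E
```

```text
[0.6718 0.0928 0.1418] 0.04259705558543907 [ 0.1372  0.6445  0.3964  1.3215  0.0001 -1.4527]
0.003 (345, array([0.0042, 0.0329, 0.0373]), array([0.6723, 0.092 ]), ((675.31396484375, 91.54499816894531), (47.73539733886719, 53.22772979736328), 0.9089492559432983))
0.012 (300, array([0.0141, 0.0338, 0.0374]), array([0.6722, 0.0923]), ((672.2706298828125, 94.10689544677734), (14.323953628540039, 13.919588088989258), 47.02079391479492))
0.02 (254, array([0.0272, 0.0347, 0.0375]), array([0.6722, 0.0929]), ((672.2706298828125, 94.10689544677734), (14.323953628540039, 13.919588088989258), 47.02079391479492))
0.028 (235, array([0.0302, 0.0352, 0.0376]), array([0.6722, 0.0932]), ((672.22265625, 94.10917663574219), (14.2829008102417, 13.934541702270508), 48.43112564086914))
clamp (11, array([0.0086, 0.0104, 0.0133]), array([0.5271, 0.3721]), ((538.3836059570312, 375.5050964355469), (34.649715423583984, 8.650136947631836), 17.738819122314453))
loupe None
```

View pics/w3c.png

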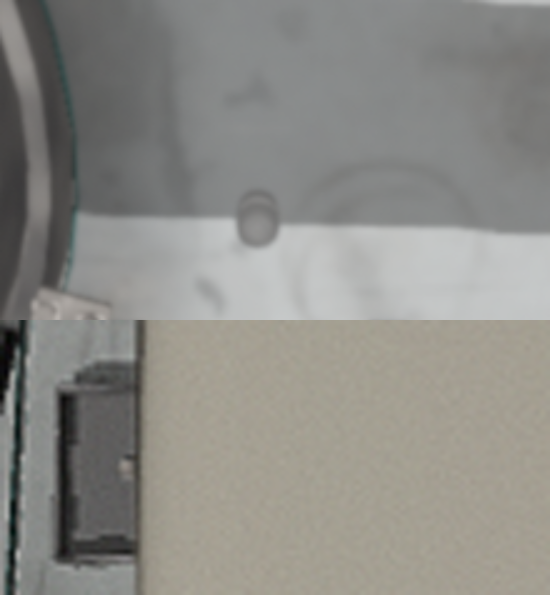

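The wrist crop shows the dop at crop (257,218), under the TCP and well clear of the wheel. In the top view the arm hides the trays except for the clamp's tip in the longest pocket.

Emit:
move_arm([
  [0, 0, 0.21, 0, 0, 0, 0],
  [0, 0, 0.21, 0, 0, 0, 0],
  [0, 0, 0.21, 0, 0, 0, 0],
  [0, 0, 0.12, 0, 0, 0, 0],
  [0, 0, 0.08, 0, 0, 0, 0],
])

```text
time_s: 11.62
tcp_pos: [0.6681, 0.0966, 0.0139]
eef_rot: [0.002, 0.716, -0.698, -0.002]
force: [-0.0, 0.6, -0.1]
width: 0.0426
grasp_force: 0.0
```

Emit:
move_arm([
  [0, 0, 0.03, 0, 0, 0, 0],
  [0, 0, 0, 0, 0, 0, -1],
  [0, 0, 0, 0, 0, 0, -1],
  [0, 0, 0, 0, 0, 0, -1],
  [0, 0, 0, 0, 0, 0, -1],
])

```text
time_s: 12.03
tcp_pos: [0.6723, 0.0953, 0.0143]
eef_rot: [-0.001, 0.715, -0.699, 0.001]
force: [0.1, 0.2, -0.3]
width: 0.0127
grasp_force: 29.2
```

Emit:
move_arm([
  [0, 0, 0, 0, 0, 0, -1],
  [0, 0, 0, 0, 0, 0, -1],
])

```text
time_s: 12.2
tcp_pos: [0.6723, 0.0952, 0.0142]
eef_rot: [-0.001, 0.715, -0.699, 0.001]
force: [-0.1, 0.1, 4.8]
width: 0.0131
grasp_force: 29.6
```

```bash
python3 - <<'E'
from plan import *
plan((.672,.093,.11,None,-1),(.5264,.1985,.11,1.3,-1))
E
```

```text
[[0, 0, -0.21, 0, 0, 0, -1], [0.01, 0, -0.21, 0, 0, 0, -1], [0, 0, -0.22, 0, 0, 0, -1], [-0.14, 0.19, 0, 0, 0, 0, -1], [-0.15, 0.19, 0, 0, 0, 0, -1]]
[[-0.14, 0.19, 0, 0, 0, 0, -1], [-0.15, 0.19, 0, 0, 0, 0, -1], [-0.14, 0.19, 0, 0, 0, 0, -1]]
end [0.527  0.1984 0.1098] q6 -1.45 q1 0.14
```

Emit:
move_arm([
  [0, 0, -0.21, 0, 0, 0, -1],
  [0, 0, -0.21, 0, 0, 0, -1],
  [0, 0, -0.22, 0, 0, 0, -1],
  [-0.14, 0.19, 0, 0, 0, 0, -1],
  [-0.15, 0.19, 0, 0, 0, 0, -1],
])

```text
time_s: 12.62
tcp_pos: [0.6163, 0.1367, 0.112]
eef_rot: [-0.004, 0.714, -0.7, 0.003]
force: [-0.5, 0.6, -0.7]
width: 0.013
grasp_force: 29.5
```

Emit:
move_arm([
  [-0.14, 0.19, 0, 0, 0, 0, -1],
  [-0.15, 0.19, 0, 0, 0, 0, -1],
  [-0.14, 0.19, 0, 0, 0, 0, -1],
  [0, 0, 0, 0, 0, 0, -1],
  [0, 0, 0, 0, 0, 0, -1],
])

```text
time_s: 13.03
tcp_pos: [0.5245, 0.2006, 0.1087]
eef_rot: [0.0, 0.716, -0.698, 0.0]
force: [0.5, 1.0, -0.3]
width: 0.0132
grasp_force: 29.6
```

```bash
python3 - <<'E'
from plan import *
s=sensors.get_state(); print(s['tcp_pos'],s['width'],s['grasp_force'],s['force'])
plan((.5264,.1985,.0185,1.3,-1))
E
```

```text
[0.52450943 0.20064728 0.10871422] 0.01316613380825025 29.551901508420997 [ 0.49275206  1.02110555 -0.27431189]
[[0, 0, 0.2, 0, 0, 0.001, -1], [0.01, -0.01, 0.2, 0, 0, 0, -1], [0, 0, 0.2, 0, 0, 0.001, -1]]
end [0.526  0.1992 0.0187] q6 -1.23 q1 0.37
```

Emit:
move_arm([
  [0, 0, 0.18, 0, 0, 0, -1],
  [0.01, -0.01, 0.18, 0, 0, 0, -1],
  [0, 0, 0.12, 0, 0, 0, -1],
  [0, 0, 0.08, 0, 0, 0, -1],
  [0, 0, 0.02, 0, 0, 0, -1],
])

```text
time_s: 13.45
tcp_pos: [0.527, 0.1966, 0.0187]
eef_rot: [0.002, 0.715, -0.7, -0.001]
force: [-0.6, -0.1, -0.5]
width: 0.013
grasp_force: 29.5
```

Emit:
move_arm([
  [0, 0, 0, 0, 0, 0, -1],
  [0, 0, 0, 0, 0, 0, -1],
])

```text
time_s: 13.62
tcp_pos: [0.5287, 0.1979, 0.0218]
eef_rot: [-0.0, 0.715, -0.699, 0.0]
force: [-0.3, 0.0, -0.1]
width: 0.013
grasp_force: 29.6
```

Emit:
move_arm([
  [0, 0, 0.02, 0, 0, 0, -1],
  [0, 0, 0.01, 0, 0, 0, -1],
  [0, 0, 0, 0, 0, 0, -1],
  [0, 0, 0, 0, 0, 0, -1],
])

```text
time_s: 13.95
tcp_pos: [0.5278, 0.1983, 0.0173]
eef_rot: [-0.0, 0.715, -0.699, 0.0]
force: [-0.4, -0.3, -0.8]
width: 0.0128
grasp_force: 29.6
```

Now I'll release the dop gently, rise, and go to the bottle.

Emit:
move_arm([
  [0, 0, 0, 0, 0, 0, -0.6],
  [0, 0, 0, 0, 0, 0, -0.4],
  [0, 0, 0, 0, 0, 0, -0.2],
  [0, 0, 0, 0, 0, 0, -0.2],
  [0, 0, 0, 0, 0, 0, -0.2],
])

```text
time_s: 14.37
tcp_pos: [0.5276, 0.1983, 0.0169]
eef_rot: [-0.0, 0.715, -0.699, 0.0]
force: [-0.3, -0.1, -0.2]
width: 0.0343
grasp_force: 0.0
```

Emit:
move_arm([
  [0, 0, -0.05, 0, 0, 0, -0.2],
  [0, 0, -0.1, 0, 0, 0, -0.2],
  [0, 0, -0.2, 0, 0, 0, -0.2],
  [0, 0, -0.22, 0, 0, 0, -0.2],
  [0, 0, -0.22, 0, 0, 0, -0.2],
])

```text
time_s: 14.78
tcp_pos: [0.5269, 0.198, 0.1366]
eef_rot: [0.001, 0.715, -0.699, -0.0]
force: [-0.5, 0.8, -0.0]
width: 0.0343
grasp_force: 0.0
```

```bash
python3 - <<'E'
from plan import *
plan((.438,.0945,.15,50,0.2))
E
```

```text
[[0.08, 0.08, -0.01, 0, 0, -0.068, 0.2], [0.08, 0.08, -0.01, 0, 0, -0.068, 0.2], [0.07, 0.09, -0.01, 0, 0, -0.068, 0.2], [0.06, 0.1, -0.01, 0, 0, -0.067, 0.2], [0.04, 0.1, -0.01, 0, 0, -0.068, 0.2]]
[[0.03, 0.11, -0.01, 0, 0, -0.067, 0.2], [0.02, 0.11, -0.01, 0, 0, -0.068, 0.2], [0.01, 0.12, -0.02, 0, 0, -0.067, 0.2]]
end [0.4374 0.0949 0.1503] q6 -1.23 q1 0.36
```

Emit:
move_arm([
  [0.08, 0.08, -0.01, 0, 0, -0.068, 0.2],
  [0.08, 0.08, -0.01, 0, 0, -0.068, 0.2],
  [0.07, 0.09, -0.01, 0, 0, -0.068, 0.2],
  [0.06, 0.1, -0.01, 0, 0, -0.068, 0.2],
  [0.04, 0.1, -0.01, 0, 0, -0.068, 0.2],
])

```text
time_s: 15.2
tcp_pos: [0.4722, 0.133, 0.1436]
eef_rot: [-0.0, 0.875, -0.483, 0.0]
force: [0.5, 0.2, 0.5]
width: 0.0514
grasp_force: 0.0
```

Emit:
move_arm([
  [0.03, 0.11, -0.01, 0, 0, -0.068, 0.2],
  [0.02, 0.11, -0.01, 0, 0, -0.068, 0.2],
  [0.01, 0.12, -0.02, 0, 0, -0.067, 0.2],
  [0, 0, 0, 0, 0, 0, 0.2],
  [0, 0, 0, 0, 0, 0, 0.2],
])

```text
time_s: 15.62
tcp_pos: [0.4383, 0.0948, 0.1496]
eef_rot: [-0.001, 0.94, -0.342, 0.001]
force: [0.5, -0.4, -0.2]
width: 0.0511
grasp_force: 0.0
```

```bash
python3 - <<'E'
from fit import *
from plan import plan
s=sensors.get_state(); print(s['tcp_pos'],s['width'],s['q'])
c,p,d=snap('wrist','w4')
for z,z1 in ((.02,.04),(.04,.1),(.055,.1)): print(z,fit('w4',(.408,.063),(.468,.125),z,z1))
q=snap('top','top4')[1]
a=cv2.resize(p[::-1,::-1][::-1,::-1][:300,100:540,::-1],None,fx=1.2,fy=1.2); b=cv2.resize(q[190:245,150:260,::-1],(528,264),interpolation=cv2.INTER_CUBIC)
cv2.imwrite('pics/w4c.png',np.vstack([a[:330],b]))
print('clamp',fit('top4',(.49,.305),(.56,.385),.008,.03),'loupe',fit('top4',(.49,.235),(.56,.28),.012,.03),'dop',fit('top4',(.49,.18),(.56,.22),.02,.05))
E
```

```text
[0.4383 0.0948 0.1496] 0.05108180245343288 [ 0.2128  0.1942 -0.276   1.099   0.0003 -2.2306]
0.02 (142, array([0.021 , 0.0313, 0.0396]), array([0.446, 0.089]), ((443.2162780761719, 91.26022338867188), (27.68920135498047, 13.004364967346191), 46.373634338378906))
0.04 (818, array([0.0413, 0.0455, 0.0662]), array([0.4397, 0.0948]), ((437.71966552734375, 96.1651382446289), (26.925264358520508, 27.215131759643555), 82.54672241210938))
0.055 (228, array([0.0553, 0.059 , 0.0687]), array([0.4389, 0.0957]), ((438.4850158691406, 96.52942657470703), (14.352258682250977, 13.994842529296875), 16.715566635131836))
clamp (78, array([0.0087, 0.0124, 0.0166]), array([0.5257, 0.3413]), ((536.3818969726562, 341.70635986328125), (66.79432678222656, 33.98612976074219), 89.06260681152344)) loupe (33, array([0.0154, 0.0182, 0.0209]), array([0.5342, 0.2576]), ((536.6353759765625, 252.42189025878906), (9.888245582580566, 38.447967529296875), 15.773093223571777)) dop None
```

View pics/w4c.png

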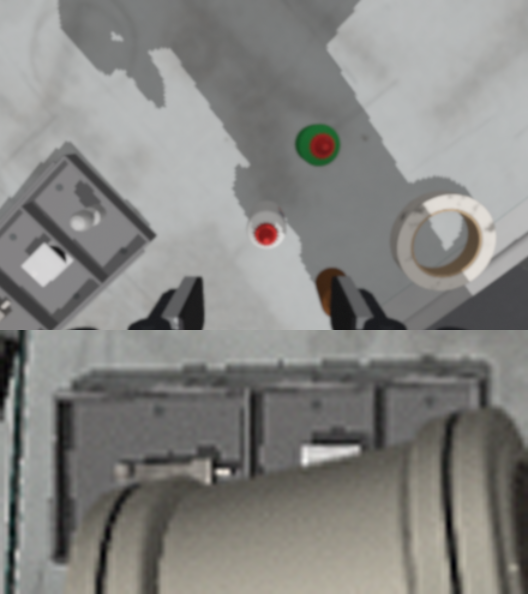

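The wrist crop shows the white bottle at crop (266,230), centred between the pads, with the green and brown ones clear. In the trays the dop is standing at (85,218), the loupe at (45,262), and the clamp lies in the longest pocket.

Emit:
move_arm([
  [0, 0, 0.21, 0, 0, 0, 0.2],
  [0, 0, 0.21, 0, 0, 0, 0.2],
  [0, 0, 0.21, 0, 0, 0, 0.2],
  [0, 0, 0.16, 0, 0, 0, 0.2],
  [0, 0, 0.08, 0, 0, 0, 0.2],
])

```text
time_s: 16.13
tcp_pos: [0.4365, 0.0953, 0.0151]
eef_rot: [0.001, 0.94, -0.341, -0.002]
force: [-0.3, -0.3, -0.0]
width: 0.0512
grasp_force: 0.0
```

Emit:
move_arm([
  [0, 0, 0.05, 0, 0, 0, 0.2],
  [0, 0, 0, 0, 0, 0, 0],
  [0, 0, 0, 0, 0, 0, -0.8],
  [0, 0, 0, 0, 0, 0, -0.8],
  [0, 0, 0, 0, 0, 0, -0.8],
])

```text
time_s: 16.55
tcp_pos: [0.4394, 0.0954, 0.0119]
eef_rot: [-0.001, 0.94, -0.341, 0.001]
force: [-0.2, -0.7, -0.8]
width: 0.0269
grasp_force: 31.3
```

Emit:
move_arm([
  [0, 0, 0, 0, 0, 0, -0.8],
  [0, 0, 0, 0, 0, 0, -0.8],
])

```text
time_s: 16.72
tcp_pos: [0.4388, 0.0951, 0.0116]
eef_rot: [-0.0, 0.94, -0.341, 0.001]
force: [0.3, -0.9, -1.2]
width: 0.0271
grasp_force: 31.3
```

```bash
python3 - <<'E'
from plan import *
plan((.438,.0955,.17,None,-.8),(.4946,-.354,.17,4,-.8))
E
```

```text
[[0, 0, -0.21, 0, 0, 0, -0.8], [0, 0, -0.21, 0, 0, 0, -0.8], [0, 0, -0.21, 0, 0, 0, -0.8], [0, 0, -0.21, 0, 0, 0, -0.8], [0, 0, -0.22, 0, 0, 0, -0.8]]
[[0.17, 0.16, 0, 0, 0, 0.039, -0.8], [0.18, 0.15, 0, 0, 0, 0.039, -0.8], [0.19, 0.14, 0, 0, 0, 0.04, -0.8], [0.2, 0.12, 0, 0, 0, 0.039, -0.8], [0.2, 0.11, 0, 0, 0, 0.04, -0.8]]
[[0.21, 0.1, 0, 0, 0, 0.039, -0.8], [0.21, 0.09, 0, 0, 0, 0.04, -0.8], [0.22, 0.07, 0, 0, 0, 0.039, -0.8], [0.22, 0.06, 0, 0, 0, 0.04, -0.8], [0.23, 0.04, 0, 0, 0, 0.039, -0.8]]
[[0.23, 0.03, 0, 0, 0, 0.04, -0.8], [0.23, 0.02, 0, 0, 0, 0.039, -0.8], [0.24, 0, 0, 0, 0, 0.04, -0.8]]
end [ 0.4948 -0.3546  0.1705] q6 -2.23 q1 0.21
```

Emit:
move_arm([
  [0, 0, -0.21, 0, 0, 0, -0.8],
  [0, 0, -0.21, 0, 0, 0, -0.8],
  [0, 0, -0.21, 0, 0, 0, -0.8],
  [0, 0, -0.21, 0, 0, 0, -0.8],
  [0, 0, -0.22, 0, 0, 0, -0.8],
])

```text
time_s: 17.13
tcp_pos: [0.4376, 0.0949, 0.1715]
eef_rot: [-0.0, 0.94, -0.341, 0.0]
force: [0.6, 0.7, -1.0]
width: 0.0266
grasp_force: 31.3
```

Emit:
move_arm([
  [0.17, 0.16, 0, 0, 0, 0.039, -0.8],
  [0.18, 0.15, 0, 0, 0, 0.039, -0.8],
  [0.19, 0.14, 0, 0, 0, 0.04, -0.8],
  [0.2, 0.12, 0, 0, 0, 0.039, -0.8],
  [0.2, 0.11, 0, 0, 0, 0.04, -0.8],
])

```text
time_s: 17.55
tcp_pos: [0.4604, -0.08, 0.1705]
eef_rot: [-0.0, 0.876, -0.483, 0.001]
force: [0.3, 0.5, 0.2]
width: 0.0268
grasp_force: 31.3
```

Emit:
move_arm([
  [0.21, 0.1, 0, 0, 0, 0.039, -0.8],
  [0.21, 0.09, 0, 0, 0, 0.04, -0.8],
  [0.22, 0.07, 0, 0, 0, 0.039, -0.8],
  [0.22, 0.06, 0, 0, 0, 0.04, -0.8],
  [0.23, 0.04, 0, 0, 0, 0.039, -0.8],
])

```text
time_s: 17.97
tcp_pos: [0.4812, -0.2518, 0.1702]
eef_rot: [-0.0, 0.791, -0.612, 0.0]
force: [-0.2, 0.6, 0.1]
width: 0.0267
grasp_force: 31.3
```

Emit:
move_arm([
  [0.23, 0.03, 0, 0, 0, 0.04, -0.8],
  [0.23, 0.02, 0, 0, 0, 0.039, -0.8],
  [0.24, 0, 0, 0, 0, 0.04, -0.8],
  [0, 0, 0, 0, 0, 0, -0.8],
  [0, 0, 0, 0, 0, 0, -0.8],
])

```text
time_s: 18.38
tcp_pos: [0.4939, -0.3564, 0.1692]
eef_rot: [-0.0, 0.73, -0.683, -0.0]
force: [-0.3, 0.8, 0.7]
width: 0.0266
grasp_force: 31.3
```

```bash
python3 - <<'E'
from fit import *
from plan import *
s=sensors.get_state(); print(s['tcp_pos'],s['width'],s['grasp_force'],s['q'])
snap('wrist','w5'); print(fit('w5',(.37,-.45),(.60,-.15),.013,.023))
plan((.4946,-.354,.035,4,-.8))
E
```

```text
[ 0.4939 -0.3564  0.1692] 0.0265753228226318 31.316099959126404 [-0.6252  0.4883  0.2036  1.2867  0.0002 -2.263 ]
(2137, array([0.014 , 0.0186, 0.02  ]), array([ 0.4932, -0.3197]), ((490.5037536621094, -288.45428466796875), (95.23921203613281, 202.7860565185547), 4.284939289093018))
[[0, 0, 0.22, 0, 0, 0, -0.8], [0, 0, 0.23, 0, 0, 0, -0.8], [0, 0, 0.22, 0, 0, 0, -0.8], [0, -0.01, 0.23, 0, 0, -0.001, -0.8]]
end [ 0.4952 -0.3547  0.0343] q6 -2.26 q1 -0.62
```

Emit:
move_arm([
  [0, 0, 0.22, 0, 0, 0, -0.8],
  [0, 0, 0.22, 0, 0, 0, -0.8],
  [0, 0, 0.22, 0, 0, 0, -0.8],
  [0.01, 0, 0.16, 0, 0, 0, -0.8],
  [0, 0, 0.1, 0, 0, 0, -0.8],
])

```text
time_s: 18.85
tcp_pos: [0.4928, -0.353, 0.029]
eef_rot: [0.0, 0.732, -0.681, -0.003]
force: [-0.0, 0.1, -0.8]
width: 0.0266
grasp_force: 31.3
```

Emit:
move_arm([
  [0, 0, 0.05, 0, 0, 0, -0.8],
  [0, 0, 0.02, 0, 0, 0, -0.8],
  [0, 0, 0, 0, 0, 0, -0.8],
  [0, 0, 0, 0, 0, 0, -0.8],
])

```text
time_s: 19.18
tcp_pos: [0.4956, -0.3562, 0.0228]
eef_rot: [-0.0, 0.732, -0.682, 0.001]
force: [1.0, -0.0, -0.5]
width: 0.0264
grasp_force: 31.3
```

Emit:
move_arm([
  [0, 0, 0.03, 0, 0, 0, -0.8],
  [0, 0, 0.02, 0, 0, 0, -0.8],
  [0, 0, 0, 0, 0, 0, -0.8],
  [0, 0, 0, 0, 0, 0, -0.8],
  [0, 0, 0, 0, 0, 0, -0.8],
])

```text
time_s: 19.6
tcp_pos: [0.4951, -0.3565, 0.0144]
eef_rot: [-0.0, 0.731, -0.682, 0.001]
force: [0.1, -0.5, 2.1]
width: 0.027
grasp_force: 31.5
```

Emit:
move_arm([
  [0, 0, 0, 0, 0, 0, -0.2],
  [0, 0, 0, 0, 0, 0, -0.05],
  [0, 0, 0, 0, 0, 0, -0.05],
  [0, 0, 0, 0, 0, 0, -0.05],
  [0, 0, -0.05, 0, 0, 0, -0.05],
])

```text
time_s: 20.02
tcp_pos: [0.4932, -0.3553, 0.0198]
eef_rot: [0.0, 0.731, -0.682, -0.002]
force: [-0.4, -0.4, -0.4]
width: 0.04
grasp_force: 0.0
```

Emit:
move_arm([
  [0, 0, -0.15, 0, 0, 0, -0.05],
  [0, 0, -0.22, 0, 0, 0, -0.05],
  [0, 0, -0.22, 0, 0, 0, -0.05],
  [0, 0, -0.22, 0, 0, 0, 0],
  [0, 0, -0.05, 0, 0, 0, 0],
])

```text
time_s: 20.43
tcp_pos: [0.4972, -0.3581, 0.1576]
eef_rot: [-0.001, 0.731, -0.682, 0.005]
force: [-0.2, -1.4, 0.9]
width: 0.0428
grasp_force: 0.0
```

```bash
python3 - <<'E'
from plan import *
plan((.6635,-.109,.15,-25.5,0.3))
E
```

```text
[[-0.18, -0.14, 0.01, 0, 0, 0.036, 0.3], [-0.18, -0.13, 0, 0, 0, 0.036, 0.3], [-0.19, -0.11, 0.01, 0, 0, 0.037, 0.3], [-0.2, -0.1, 0, 0, 0, 0.036, 0.3], [-0.2, -0.09, 0.01, 0, 0, 0.037, 0.3]]
[[-0.21, -0.08, 0, 0, 0, 0.036, 0.3], [-0.21, -0.07, 0.01, 0, 0, 0.037, 0.3], [-0.21, -0.06, 0, 0, 0, 0.036, 0.3], [-0.22, -0.05, 0.01, 0, 0, 0.037, 0.3]]
end [ 0.6644 -0.1086  0.15  ] q6 -2.26 q1 -0.62
```

Emit:
move_arm([
  [-0.18, -0.14, 0.01, 0, 0, 0.036, 0.3],
  [-0.18, -0.13, 0, 0, 0, 0.036, 0.3],
  [-0.19, -0.11, 0.01, 0, 0, 0.037, 0.3],
  [-0.2, -0.1, 0, 0, 0, 0.036, 0.3],
  [-0.2, -0.09, 0.01, 0, 0, 0.037, 0.3],
])

```text
time_s: 20.85
tcp_pos: [0.587, -0.2156, 0.1463]
eef_rot: [0.0, -0.626, 0.78, -0.0]
force: [0.3, -1.1, -0.2]
width: 0.0557
grasp_force: 0.0
```

Emit:
move_arm([
  [-0.21, -0.08, 0, 0, 0, 0.036, 0.3],
  [-0.21, -0.07, 0.01, 0, 0, 0.037, 0.3],
  [-0.21, -0.06, 0, 0, 0, 0.036, 0.3],
  [-0.22, -0.05, 0.01, 0, 0, 0.037, 0.3],
  [0, 0, 0, 0, 0, 0, 0.3],
])

```text
time_s: 21.27
tcp_pos: [0.6645, -0.1005, 0.1423]
eef_rot: [0.001, -0.536, 0.844, 0.001]
force: [-0.1, 0.2, 0.0]
width: 0.0555
grasp_force: 0.0
```

Emit:
move_arm([
  [0, 0, 0, 0, 0, 0, 0.3],
])

```text
time_s: 21.35
tcp_pos: [0.6622, -0.1045, 0.1423]
eef_rot: [-0.0, -0.535, 0.845, 0.0]
force: [-0.1, -0.1, -0.8]
width: 0.0556
grasp_force: 0.0
```

```bash
python3 - <<'E'
from fit import *
from plan import plan
s=sensors.get_state(); print(s['tcp_pos'],s['width'],s['q'])
snap('wrist','w6'); snap('top','top6')
print(fit('w6',(.60,-.165),(.72,-.05),.006,.03)); print(fit('w6',(.60,-.165),(.72,-.05),.012,.03))
print('bot',fit('top6',(.455,-.385),(.535,-.325),.022,.1))
plan((.6637,-.109,.0085,-25.5,0.3))
E
```

```text
[ 0.6622 -0.1045  0.1423] 0.05559860191195488 [-0.1564  0.629   0.3704  1.3129 -0.0002 -1.286 ]
(3431, array([0.0141, 0.0153, 0.0165]), array([ 0.6627, -0.1112]), ((663.9324951171875, -108.76388549804688), (99.80915069580078, 28.114639282226562), 64.29840087890625))
(3404, array([0.0142, 0.0153, 0.0165]), array([ 0.6629, -0.1109]), ((664.0457153320312, -108.5286865234375), (99.28712463378906, 28.114639282226562), 64.29840087890625))
bot (118, array([0.0286, 0.0455, 0.0657]), array([ 0.4945, -0.3479]), ((495.4495544433594, -351.9383544921875), (25.878265380859375, 25.155855178833008), 25.694225311279297))
[[0, -0.01, 0.22, 0, 0, 0, 0.3], [0, 0, 0.22, 0, 0, 0, 0.3], [0, -0.01, 0.23, 0, 0, 0, 0.3], [0, 0, 0.22, 0, 0, 0, 0.3]]
end [ 0.6637 -0.1082  0.0091] q6 -1.29 q1 -0.16
```

View pics/w6.png

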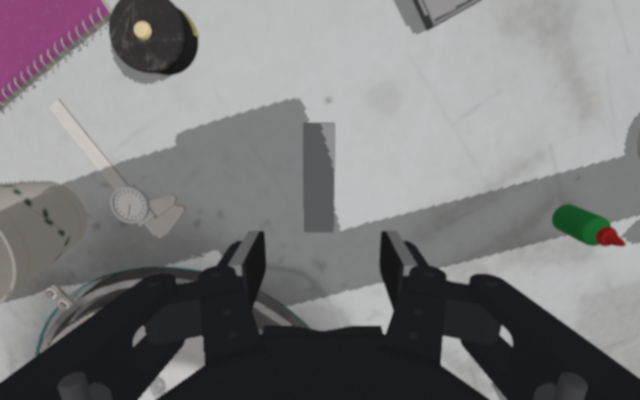

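The wrist view shows the whetstone at (320,177), aligned and centred. The bottle stands in the short pocket at (.495,-.352), with its top near 66 mm.

Emit:
move_arm([
  [0, -0.01, 0.22, 0, 0, 0, 0.3],
  [0, 0, 0.22, 0, 0, 0, 0.3],
  [0, -0.01, 0.2, 0, 0, 0, 0.3],
  [0, 0, 0.14, 0, 0, 0, 0.3],
  [0, 0, 0.08, 0, 0, 0, 0.3],
])

```text
time_s: 21.87
tcp_pos: [0.6612, -0.1094, 0.0105]
eef_rot: [-0.002, -0.532, 0.846, 0.002]
force: [-1.0, 0.6, -0.9]
width: 0.0555
grasp_force: 0.0
```

Emit:
move_arm([
  [0, 0, 0.03, 0, 0, 0, 0.3],
  [0, 0, 0, 0, 0, 0, 0.3],
  [0, 0, 0, 0, 0, 0, 0.3],
])

```text
time_s: 22.12
tcp_pos: [0.6652, -0.1087, 0.0109]
eef_rot: [0.001, -0.533, 0.846, -0.001]
force: [0.0, -0.6, 0.6]
width: 0.0555
grasp_force: 0.0
```

Emit:
move_arm([
  [0, 0, 0.02, 0, 0, 0, 0],
  [0, 0, 0, 0, 0, 0, -0.8],
  [0, 0, 0, 0, 0, 0, -0.8],
  [0, 0, 0, 0, 0, 0, -0.8],
  [0, 0, 0, 0, 0, 0, -0.8],
], force=40)

```text
time_s: 22.53
tcp_pos: [0.6655, -0.1081, 0.008]
eef_rot: [0.001, -0.534, 0.846, -0.001]
force: [-0.6, -0.3, 5.4]
width: 0.0269
grasp_force: 40.2
```

Emit:
move_arm([
  [0, 0, 0, 0, 0, 0, -0.8],
  [0, 0, 0, 0, 0, 0, -0.8],
])

```text
time_s: 22.7
tcp_pos: [0.6655, -0.108, 0.008]
eef_rot: [0.001, -0.534, 0.846, -0.001]
force: [-0.7, 0.4, 6.1]
width: 0.0262
grasp_force: 40.2
```

```bash
python3 - <<'E'
from plan import *
plan((.6645,-.109,.1,None,-.8),(.488,-.2546,.1,4.1,-.8))
E
```

```text
[[0, 0, -0.2, 0, 0, 0, -0.8], [0, 0, -0.21, 0, 0, 0, -0.8], [0.01, 0, -0.2, 0, 0, 0, -0.8], [0.2, 0.09, 0, 0, 0, -0.047, -0.8], [0.19, 0.11, 0, 0, 0, -0.047, -0.8]]
[[0.18, 0.12, 0, 0, 0, -0.047, -0.8], [0.17, 0.13, 0, 0, 0, -0.047, -0.8], [0.16, 0.15, 0, 0, 0, -0.047, -0.8], [0.15, 0.16, 0, 0, 0, -0.047, -0.8], [0.14, 0.16, -0.01, 0, 0, -0.047, -0.8]]
end [ 0.4884 -0.2542  0.1006] q6 -1.29 q1 -0.16
```

Emit:
move_arm([
  [0, 0, -0.2, 0, 0, 0, -0.8],
  [0, 0, -0.21, 0, 0, 0, -0.8],
  [0.01, 0, -0.2, 0, 0, 0, -0.8],
  [0.2, 0.09, 0, 0, 0, -0.047, -0.8],
  [0.19, 0.11, 0, 0, 0, -0.047, -0.8],
])

```text
time_s: 23.12
tcp_pos: [0.6155, -0.1508, 0.1004]
eef_rot: [0.002, -0.597, 0.802, -0.003]
force: [0.0, -0.4, -2.7]
width: 0.0266
grasp_force: 40.0
```

Emit:
move_arm([
  [0.18, 0.12, 0, 0, 0, -0.047, -0.8],
  [0.17, 0.13, 0, 0, 0, -0.047, -0.8],
  [0.16, 0.15, 0, 0, 0, -0.047, -0.8],
  [0.15, 0.16, 0, 0, 0, -0.047, -0.8],
  [0.14, 0.16, 0, 0, 0, -0.047, -0.8],
])

```text
time_s: 23.53
tcp_pos: [0.4855, -0.2543, 0.0973]
eef_rot: [0.0, 0.733, -0.68, -0.001]
force: [0.5, -0.2, -1.2]
width: 0.0265
grasp_force: 40.0
```

Emit:
move_arm([
  [0, 0, 0, 0, 0, 0, -0.8],
  [0, 0, 0, 0, 0, 0, -0.8],
  [0, 0, 0, 0, 0, 0, -0.8],
])

```text
time_s: 23.78
tcp_pos: [0.4877, -0.254, 0.0977]
eef_rot: [-0.0, 0.732, -0.682, -0.0]
force: [0.5, 0.4, -1.2]
width: 0.0267
grasp_force: 40.1
```

```bash
python3 - <<'E'
from fit import *
from plan import plan
s=sensors.get_state(); print(s['tcp_pos'],s['width'],s['grasp_force'])
snap('wrist','w7')
print(fit('w7',(.40,-.34),(.58,-.15),.06,.11))
plan((.488,-.2546,.0125,4.1,-.8))
E
```

```text
[ 0.4877 -0.254   0.0977] 0.02674727824988512 40.084694623947144
(11303, array([0.104 , 0.1051, 0.1062]), array([ 0.4888, -0.2624]), ((489.1646728515625, -257.989013671875), (98.43656921386719, 51.07337188720703), 78.79669189453125))
[[0, 0, 0.19, 0, 0, 0, -0.8], [0, 0, 0.19, 0, 0, 0, -0.8], [0.01, 0, 0.19, 0, 0, 0, -0.8]]
end [ 0.4884 -0.2551  0.0122] q6 -2.12 q1 -0.48
```

View pics/w7.png

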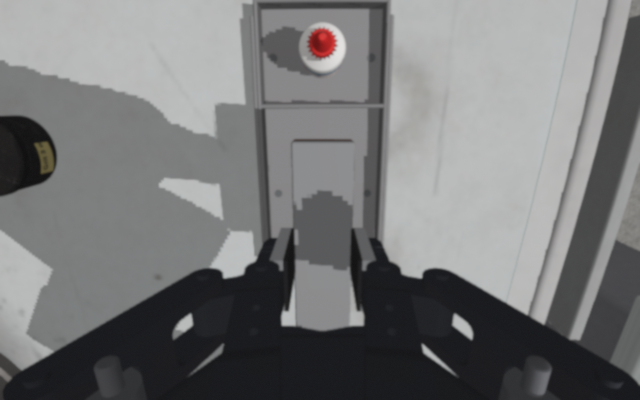

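The wrist view shows the whetstone level and aligned over the long pocket at (323,230), and the bottle standing at (322,48). I'm lowering it.

Emit:
move_arm([
  [0, 0, 0.16, 0, 0, 0, -0.8],
  [0, 0, 0.16, 0, 0, 0, -0.8],
  [0, 0, 0.1, 0, 0, 0, -0.8],
  [0, 0, 0.06, 0, 0, 0, -0.8],
  [0, 0, 0.03, 0, 0, 0, -0.8],
])

```text
time_s: 24.25
tcp_pos: [0.4875, -0.2527, 0.0196]
eef_rot: [0.0, 0.733, -0.681, -0.001]
force: [-0.2, 0.6, -2.7]
width: 0.0265
grasp_force: 40.1
```

Emit:
move_arm([
  [0, 0, 0.02, 0, 0, 0, -0.8],
  [0, 0, 0, 0, 0, 0, -0.8],
  [0, 0, 0, 0, 0, 0, -0.8],
])

```text
time_s: 24.5
tcp_pos: [0.4885, -0.2542, 0.0191]
eef_rot: [-0.0, 0.732, -0.681, 0.001]
force: [0.5, 0.2, -1.7]
width: 0.0264
grasp_force: 40.1
```

Emit:
move_arm([
  [0, 0, 0.03, 0, 0, 0, -0.8],
  [0, 0, 0.02, 0, 0, 0, -0.8],
  [0, 0, 0, 0, 0, 0, -0.8],
  [0, 0, 0, 0, 0, 0, -0.8],
])

```text
time_s: 24.83
tcp_pos: [0.4877, -0.2542, 0.011]
eef_rot: [-0.0, 0.732, -0.681, 0.0]
force: [0.0, -0.6, -1.4]
width: 0.0267
grasp_force: 40.2
```

Emit:
move_arm([
  [0, 0, 0, 0, 0, 0, -0.2],
  [0, 0, 0, 0, 0, 0, -0.05],
  [0, 0, 0, 0, 0, 0, -0.05],
  [0, 0, 0, 0, 0, 0, -0.05],
  [0, 0, -0.05, 0, 0, 0, -0.05],
])

```text
time_s: 25.25
tcp_pos: [0.4865, -0.2535, 0.0173]
eef_rot: [0.0, 0.732, -0.681, -0.001]
force: [-0.6, 0.0, -0.5]
width: 0.0404
grasp_force: 0.0
```

Emit:
move_arm([
  [0, 0, -0.15, 0, 0, 0, -0.05],
  [0, 0, -0.22, 0, 0, 0, -0.05],
  [0, 0, -0.22, 0, 0, 0, -0.05],
  [0, 0, -0.22, 0, 0, 0, -0.05],
  [0, 0, -0.1, 0, 0, 0, -0.05],
])

```text
time_s: 25.67
tcp_pos: [0.4896, -0.2551, 0.1603]
eef_rot: [-0.001, 0.732, -0.681, 0.004]
force: [1.2, -0.3, 1.1]
width: 0.0402
grasp_force: 0.0
```

```bash
python3 - <<'E'
from plan import *
plan((.42,.0,.2,None,-.05))
E
```

```text
[[-0.22, 0.04, -0.03, 0, 0, 0, -0.05], [-0.22, 0.04, -0.03, 0, 0, 0, -0.05], [-0.21, 0.04, -0.04, 0, 0, 0, -0.05], [-0.22, 0.04, -0.03, 0, 0, 0, -0.05], [-0.21, 0.04, -0.04, 0, 0, 0, -0.05]]
[[-0.22, 0.05, -0.03, 0, 0, 0, -0.05], [-0.21, 0.04, -0.04, 0, 0, 0, -0.05], [-0.22, 0.05, -0.03, 0, 0, 0, -0.05]]
end [4.199e-01 3.000e-04 1.995e-01] q6 -2.12 q1 -0.48
```

Emit:
move_arm([
  [-0.22, 0.04, -0.03, 0, 0, 0, -0.05],
  [-0.22, 0.04, -0.03, 0, 0, 0, -0.05],
  [-0.21, 0.04, -0.04, 0, 0, 0, -0.05],
  [-0.22, 0.04, -0.03, 0, 0, 0, -0.05],
  [-0.21, 0.04, -0.04, 0, 0, 0, -0.05],
])

```text
time_s: 26.08
tcp_pos: [0.4453, -0.0933, 0.1811]
eef_rot: [-0.0, 0.732, -0.682, 0.0]
force: [0.3, 0.4, -0.3]
width: 0.0402
grasp_force: 0.0
```

Emit:
move_arm([
  [-0.22, 0.04, -0.03, 0, 0, 0, -0.05],
  [-0.21, 0.04, -0.04, 0, 0, 0, -0.05],
  [-0.22, 0.04, -0.03, 0, 0, 0, -0.05],
  [0, 0, 0, 0, 0, 0, -0.05],
  [0, 0, 0, 0, 0, 0, -0.05],
])

```text
time_s: 26.5
tcp_pos: [0.4211, 0.0027, 0.1963]
eef_rot: [-0.001, 0.733, -0.68, 0.001]
force: [-0.1, -0.3, -0.3]
width: 0.0407
grasp_force: 0.0
```

Emit:
move_arm([
  [0, 0, 0, 0, 0, 0, -0.05],
  [0, 0, 0, 0, 0, 0, -0.05],
  [0, 0, 0, 0, 0, 0, -0.05],
  [0, 0, 0, 0, 0, 0, -0.05],
  [0, 0, 0, 0, 0, 0, -0.05],
])

```text
time_s: 26.92
tcp_pos: [0.4212, 0.0005, 0.1951]
eef_rot: [0.0, 0.731, -0.682, -0.0]
force: [-1.2, -0.2, -0.1]
width: 0.0408
grasp_force: 0.0
```

```bash
python3 - <<'E'
from fit import *
c,p,d=snap('top','top9')
a=cv2.resize(p[190:260,150:270,::-1],(600,350),interpolation=cv2.INTER_CUBIC); b=cv2.resize(p[200:260,380:485,::-1],(600,240)[:2],interpolation=cv2.INTER_CUBIC)
cv2.imwrite('pics/end.png',np.vstack([a[:310],b]))
for n,a in {'clamp':((.49,.31),(.56,.385),.008,.03),'loupe':((.49,.237),(.56,.28),.012,.03),'dop':((.49,.18),(.56,.22),.025,.05),'bot':((.455,-.385),(.535,-.325),.022,.1),'whet':((.46,-.31),(.52,-.20),.010,.03),'jar':((.69,-.305),(.77,-.225),.02,.06),'rack':((.675,.225),(.765,.315),.01,.06)}.items(): print(n,fit('top9',*a))
E
```

```text
clamp (98, array([0.0082, 0.0124, 0.0163]), array([0.525 , 0.3429]), ((530.6590576171875, 343.5497131347656), (61.577667236328125, 34.48645782470703), 86.7828598022461))
loupe (108, array([0.016 , 0.019 , 0.0211]), array([0.5261, 0.2554]), ((526.078857421875, 255.44375610351562), (29.75086212158203, 20.461828231811523), 89.0064468383789))
dop (32, array([0.0298, 0.0364, 0.0407]), array([0.5279, 0.1957]), ((528.29833984375, 195.91891479492188), (11.552008628845215, 12.636747360229492), 89.27761840820312))
bot (126, array([0.0254, 0.0454, 0.0668]), array([ 0.4946, -0.348 ]), ((502.5989685058594, -357.88275146484375), (25.937122344970703, 46.02925491333008), 52.693153381347656))
whet (455, array([0.0147, 0.0174, 0.0199]), array([ 0.4881, -0.253 ]), ((488.220947265625, -253.4423370361328), (28.108692169189453, 101.02410888671875), 3.8036303520202637))
jar (440, array([0.0294, 0.0349, 0.0383]), array([ 0.7275, -0.2697]), ((729.283203125, -271.44085693359375), (57.80990219116211, 59.28769302368164), 43.41055679321289))
rack (488, array([0.0147, 0.0208, 0.0335]), array([0.7085, 0.2742]), ((709.0493774414062, 275.3324279785156), (57.762733459472656, 63.82625961303711), 20.085771560668945))
```

View pics/end.png

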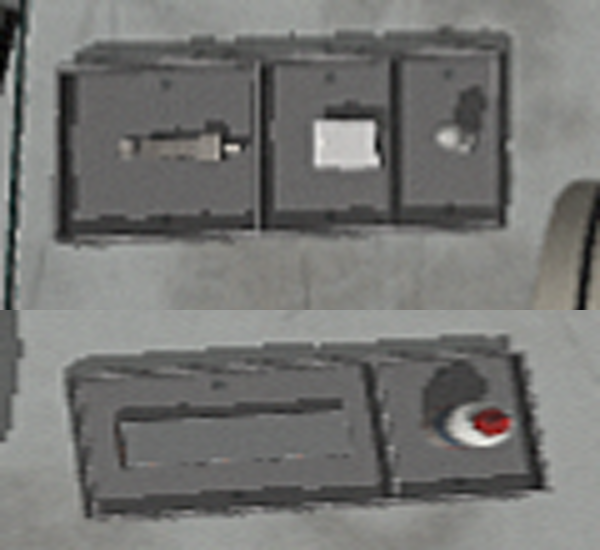

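The final view shows all five things seated in their own pockets: clamp (180,147), loupe (345,143), dop (455,137), whetstone (235,435) and bottle (475,422). The jar and rack haven't moved, so I'm handing in.

```bash
python3 -c "
from bench import job; print(job.sign_off())"
```

```text
the job is handed in; nothing more can be done
None
```

I made up both kits and handed the job in at about 27 s: the last camera check showed all five things seated in their pockets, with the jar and dop rack where they were, but sign-off gave no verdict.

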